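# Weigh the scrap pot on the sprung hook scale

### The arm

A 6-joint arm with a two-finger parallel gripper is mounted at the origin on the work surface. World frame = base frame: x ahead of the robot, y to its left, z up, the work surface at z = 0. Lengths are in mm, angles in rad, forces in N, time in s.
With the tool pointing down it reaches from about 400 to 825 mm from the base axis. Payload 7 kg.
Tool frame: the origin (TCP) lies on the centre line of the jaws, within the pads' length; the fingertips stand 19 mm ahead of it and the grasp point (between the pads) is the TCP; z points along the fingers, y is the line along which they close (so a half turn about z gives the same grasp; the last joint's range is limited). The gripper opens to 85 mm and grips with 20 to 120 N. Pads are 22 mm wide; open, the fingers measure 114 mm over their backs; the gripper's body (76 mm by 85 mm) begins 54 mm behind the grasp point. The pads swing forward as they close: fully open they stand 13 mm farther back than shut.
Start: joints at [1.55, 0.359, 0.012, 0, -1.224, -0.288], TCP at [205.152, 643.046, 250.302] pointing down, gripper open.
Joint ranges: [-3.07, 3.07], [-1.43, 2.12], [-1.02, 1.25], [-3.03, 1.67], [-3.05, -0], [-3.03, 3.03]. Speed limits (rad/s): [2.39, 2.39, 3.01, 3.14, 3.14, 3.14].

### API

Orientations are given as a 3x3 rotation matrix whose columns are the frame's x, y, z axes.
In Python, from bench import env, cams gives the robot as it stands.
- The arm moves only by the tool move_arm, never from a script. Its argument "series" is a list of rows, each an object of numbers: "wx", "wy", "wz": the turn, a rotation vector about the tool's x, y, z normalised to -1 to 1, where 1 is pi/2 rad; "x", "y", "z": the shift along the tool's x, y, z normalised to -1 to 1, where 1 is 0.25 m; "grip": the opening, from 0 (shut) to 1 (fully open). A call has 1 to 8 rows; each row is the pose to reach, as a shift and turn from the pose commanded when the call began, along the tool's axes at that moment; what a row does not reach only later rows make up. A row lasts 1/12 s, in which the tool goes at most 41.7 mm and 7.16 degrees, less where a joint would pass 70% of its speed; a pose out of reach is approached as far as the arm can. A call with a number of a shift or a turn outside -1 to 1 is refused whole. A call with a gripper value outside its range is refused whole. The fingers move at their own pace and stop on an object; the grip force is fixed at half the most. Time passes only in rows, so rows that repeat a pose let the fingers close. It gives the time, the measured TCP pose, the force, the opening and the grip force at its end, in the units of the state.
- env.read_state(): the state, without advancing time (a new reading comes with each control period).
- cams.get_image(name): name is "side" or "top" or "wrist"; returns the picture (480x640x3 uint8, blue, green, red); there is no depth.
- cams.calibration(name): a dict with "fx", "fy", "cx", "cy" (pixels), "view" (4x4, takes a point from world to camera coordinates); the wrist camera has in their place "mount" (4x4, takes a point from camera to tool coordinates, whose origin is the TCP and whose axes are the flange's). Camera axes: x right, y up, looking along -z (the intrinsics and any distortion apply to the point x, -y, -z); pixel columns grow to the right and rows downward; lengths in mm; the calibration is good to about 2 mm. A picture is of the moment at which its call begins: read the wrist's pose just before it. calibration takes no time and is no camera call.
- env.job_done(): hands the job in; it is judged then, once.
The state is a dict: "time_s": time; "joint_positions": joint angles; "qvel": joint speeds; "tau": joint torques, N m; "position": TCP position; "ee_rot": TCP orientation; "contact_force": force on the tool from outside, world axes, zero at the start; "moment": the same for the moment, N m; "grip_width": finger opening in mm; "gripper_force": force on a finger pad.
Only numpy, scipy, OpenCV 4.12 (cv2) and the standard library are available. Lean on these libraries where they do the work, as an engineer would, in place of code of your own. Each camera call takes 0.05 s, during which the arm holds its last target. There are 200 camera calls.

### The job

Weigh the metal-scrap pot: take it by its wooden tab, hang its stirrup on the hook of the sprung scale, ease the weight over to the spring until the hook carries all of it, let go without the hook dropping or springing up, and leave it hanging free until it has been still for a good second. Then take the tab again, lift the pot slowly off the hook and set it gently upright on the middle of the round cork mat. The scale is delicate: never jerk it, press it down past the pot's own weight or pry on it, and leave the other things on the bench where they are.

Things in the scene. Friction and masses are not known exactly. Their poses are not given: they have to be found in the camera images.
- pot: Pot to weigh, 0.25 to 0.6 kg (contents unseen): aluminium, diameter 60, brass lid (diameter 64, top at height 46), above it a steel stirrup in the y-z plane: two 7 thick legs at y = +-26.5, a 7 thick crossbar along y at height 100, window 46 wide and 50 high, open along x. Above the bar an 8 thick stem and an upright wooden tab. Origin: centre of underside, z up.
- pot_bar (a point): Underside of the middle of the pot's crossbar, 96.5 above the pot's underside: the place that rests in the hook.
- pot_tab (a point): Centre of the wooden tab, 28 (x) by 14 (y) by 36 (z), 149 above the pot's underside (tab from height 131 to 167): grip here from above, across its 14 mm (the pot's y).
- scale_stand: The scale's fixed stand: a bare aluminium column 60 wide, 288 high with a white graduated strip, on a dark steel foot. Origin on the table under the column; the hook points along its -x (roughly to the robot), z up. Foot from x = -60 to 110, y = +-65, 16 high; column from x = -6 to 35. The hook's carriage slides on the column's front face.
- hook_seat (a point): Lowest point of the hook's top side, where the crossbar rests; 115 in front (-x) of the stand's origin, at height 200 when empty, sinking with the load. The hook, 8 mm round steel, points along the stand's -x: a level arm from the carriage (top 14 above the seat), a V dip and an upturned tip 22 in front of the seat, its top 16 above the seat, which the crossbar must pass over.
- scale_hook (a joint): How far the hook has sunk: 0 empty at its upper stop, growing downwards (m), stop at 0.11. Spring 75 N/m, preload about 0.16 N, damping 2 N s/m: the pot sinks it 30 to 77 mm. It follows the pot up, so to come free the pot must rise by all the sinking plus the tip's height. Harmed if it moves faster than 0.10 m/s, is pushed beyond 0.095, or is loaded with over 12 N in any direction.
- pad: Round cork mat lying fixed on the table, diameter 96, 6 thick, on the side opposite the pot's start. Origin at the centre of its underside.
- spare_tin: Bystander: a like-looking lidded tin without stirrup, diameter 62, 60 high, loose. Origin at the centre of its underside.
- gift_box: Bystander: a white jewellery box 85 x 85 x 35, loose. Origin at the centre of its underside.
- bangle: Bystander: a brass bangle of diameter 66, 10 high, lying loose. Origin at the centre of its underside.
- dapping_block: Bystander: a steel dapping cube of 45, loose. Origin at the centre of its underside.
- pliers: Bystander: green-handled pliers 130 long, 12 high, lying loose along their x. Origin near the middle, on the table.
- screwdriver: Bystander: an orange-handled screwdriver lying loose along its x.
- bench_block: Bystander: a wooden bench block 110 x 70 x 22, loose. Origin at the centre of its underside.
Not all that is in view belongs to the job. What is shaped like the pot but pink is not meant. There is more than one size of the pad; the job needs the larger.

How it is judged:
By the outcome, as a careful person would: the job done as asked, in the order asked, and still so for the second after the job is handed in, with the robot touching nothing.
It also fails if it takes over 72 s, if anything falls off the work surface, if the arm or the gripper's body presses on something with over 40 N, if the wrist force passes 120 N, or if a joint passes its speed limit or range.

## Working session

There is one attempt and no reset: what is moved stays moved. The work goes in short steps, Python scripts to look and compute and a tool call to move; the robot and the scene stay as the last step left them, time stands still between calls to the robot, and variables do not carry over. Pictures are saved under pics/ and viewed, at most 12 in all, crops included, and the job is handed in when it is done.

Besides the shell and the picture viewer there is one more tool, called by a JSON object that holds its "name" and its "arguments". move_arm: Moves the arm, as the interface text tells. Its arguments: {"type":"object","properties":{"series":{"type":"array"}},"required":["series"]}

```bash
ls; mkdir -p pics; python3 - <<'E'
from bench import env,cams
import cv2,numpy as np
for n in("top","side"):
    cv2.imwrite(f"pics/{n}0.png",cams.get_image(n))
    c=cams.calibration(n);print(n,{k:(np.round(v,3).tolist()) for k,v in c.items()})
c=cams.calibration("wrist");print({k:(np.round(v,3).tolist()) for k,v in c.items()})
print(env.read_state())
E
```

```text
pics
top {'fx': 591.665, 'fy': 591.665, 'cx': 322.493, 'cy': 235.963, 'view': [[0.093, -0.996, 0.003, -33.568], [0.975, 0.091, 0.204, -529.674], [-0.204, -0.016, 0.979, -1361.955], [0.0, 0.0, 0.0, 1.0]]}
side {'fx': 476.677, 'fy': 476.677, 'cx': 332.365, 'cy': 235.784, 'view': [[0.81, -0.586, 0.018, -402.145], [0.435, 0.621, 0.652, -328.861], [-0.394, -0.52, 0.758, -1147.828], [0.0, 0.0, 0.0, 1.0]]}
{'fx': 358.934, 'fy': 358.934, 'cx': 323.92, 'cy': 237.047, 'mount': [[0.001, 0.955, 0.297, 74.205], [1.0, -0.001, -0.0, -0.002], [-0.0, 0.297, -0.955, -125.155], [0.0, 0.0, 0.0, 1.0]]}
{'time_s': 0.1, 'joint_positions': array([ 1.55009921e+00,  3.59304024e-01,  1.11481564e-02, -2.88680908e-04,
       -1.22410274e+00, -2.88078024e-01]), 'qvel': array([ 8.35686334e-05, -1.00226116e-03,  3.60366080e-03,  2.03111103e-03,
        3.08840557e-05,  1.10580761e-04]), 'tau': array([-1.12361573e-03, -5.84766734e+01,  2.94109797e+01,  6.95454776e+00,
       -3.19807412e-03,  1.18055010e-05]), 'position': array([205.04836759, 642.67894434, 249.46718788]), 'ee_rot': array([[ 9.52676658e-01, -3.03985351e-01, -3.01709105e-04],
       [-3.03985462e-01, -9.52675558e-01, -1.45633129e-03],
       [ 1.55272490e-04,  1.47912801e-03, -9.99998894e-01]]), 'contact_force': array([-0.27205899, -0.06801247, -0.46043622]), 'moment': array([ 0.0249817 ,  0.05055669, -0.01718642]), 'gripper_force': 0.0, 'grip_width': 85.48615478413947}
```

View pics/top0.png

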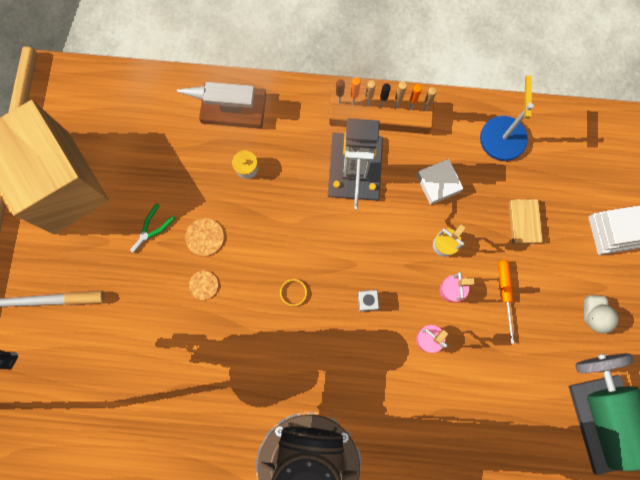

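View pics/side0.png

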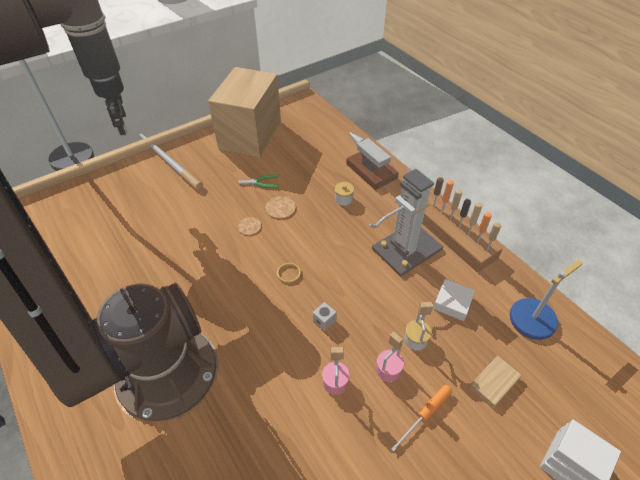

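Candidates for the pot: brass-lid pot with tab at top (447,243); pink look-alikes at (455,288) and (432,339); stirrup-less tin at (245,165). I choose (447,243). For the mat, the larger is (205,237), the smaller (203,285). One close crop of each view to check and pick points.

```bash
python3 - <<'E'
import cv2,numpy as np
t=cv2.imread("pics/top0.png");s=cv2.imread("pics/side0.png")
r=lambda im,x,y,w,h:cv2.resize(im[y:y+h,x:x+w],(400,300),interpolation=cv2.INTER_CUBIC)
m=np.vstack([np.hstack([r(t,415,215,80,60),r(s,385,290,80,60)]),np.hstack([r(t,300,110,133,100),r(s,350,165,133,100)])])
cv2.imwrite("pics/crop0.png",m)
E
```

```text
(no output)
```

View pics/crop0.png

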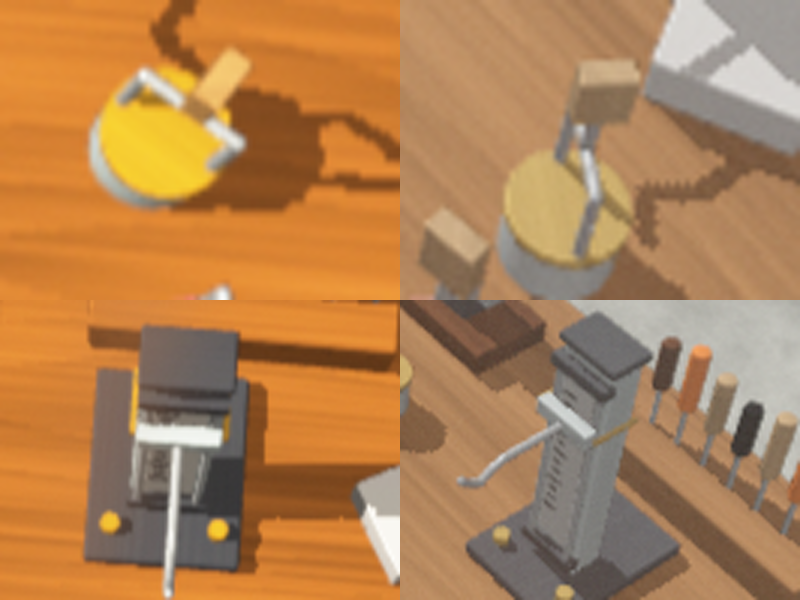

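```bash
cat > h.py <<'E'
from bench import env,cams
import cv2,numpy as np
def ray(n,uv,T=None):
    c=cams.calibration(n)
    d=np.array([(uv[0]-c["cx"])/c["fx"],-(uv[1]-c["cy"])/c["fy"],-1.])
    M=np.linalg.inv(c["view"]) if T is None else T@c["mount"]
    return M[:3,3],M[:3,:3]@d
def pl(n,uv,z,T=None):
    o,d=ray(n,uv,T);return (o+d*(z-o[2])/d[2])
def tri(*rs):
    A=0;b=0
    for o,d in rs:
        d=d/np.linalg.norm(d);P=np.eye(3)-np.outer(d,d);A=A+P;b=b+P@o
    return np.linalg.solve(A,b)
def proj(n,p,T=None):
    c=cams.calibration(n);V=c["view"] if T is None else np.linalg.inv(T@c["mount"])
    q=V@np.append(p,1);return np.array([c["cx"]-c["fx"]*q[0]/q[2],c["cy"]+c["fy"]*q[1]/q[2]])
def tool(s):
    T=np.eye(4);T[:3,:3]=s["ee_rot"];T[:3,3]=s["position"];return T
E
python3 - <<'E'
from h import *
np.set_printoptions(precision=1,suppress=True)
t=cv2.imread("pics/top0.png")
ct=lambda x,y:(415+x/5,215+y/5)
a=pl("top",ct(147,73),102);b=pl("top",ct(240,143),102);print("bar",a,b,(a+b)/2,np.linalg.norm(a-b),np.degrees(np.arctan2(*(a-b)[1::-1])))
print("lid",pl("top",ct(165,135),46))
cs=lambda x,y:(385+x/5,290+y/5)
print("bar mid tri",tri(ray("top",ct(193,110)),ray("side",cs(190,150))))
print("tab tri",tri(ray("top",ct(217,83)),ray("side",cs(207,90))))
g=lambda x,y:(300+x/3,110+y/3); k=lambda x,y:(350+x/3,165+y/3)
print("tip",tri(ray("top",g(168,592-300)),ray("side",k(62,182))))
print("root",tri(ray("top",g(177,445-300)),ray("side",k(160,128))))
f=[pl("top",g(*q),16) for q in[(97,70),(246,78),(85,260),(240,270)]];print("foot",f,(f[2]+f[3])/2,(f[0]+f[1])/2)
hsv=cv2.cvtColor(t,cv2.COLOR_BGR2HSV)
for (x,y) in[(205,237),(203,285)]:
    # cork: less saturated than bench
    roi=hsv[y-30:y+30,x-30:x+30];m=((roi[...,1]<cv2.mean(roi[30-5:35,25:35])[1]+25)).astype(np.uint8)
    m=cv2.morphologyEx(m,cv2.MORPH_OPEN,np.ones((5,5)));c=max(cv2.findContours(m,0,2)[0],key=cv2.contourArea)
    (u,v),r=cv2.minEnclosingCircle(c);print("pad",u+x-30,v+y-30,r,pl("top",(u+x-30,v+y-30),6))
print(pl("top",(205,237),6))
E
```

```text
bar [ 562.1 -265.   102. ] [ 533.  -309.5  102. ] [ 547.6 -287.2  102. ] 53.114010610305826 56.83001420622846
lid [ 545.8 -286.    46. ]
bar mid tri [ 548.7 -288.2  104. ]
tab tri [ 549.7 -287.2  155.1]
tip [568.3 -53.2 213.4]
root [679.8 -50.7 209.6]
foot [array([807.5,  16.4,  16. ]), array([ 812.3, -110.5,   16. ]), array([639.7,  11.3,  16. ]), array([ 643.2, -117.7,   16. ])] [641.5 -53.2  16. ] [809.9 -47.   16. ]
pad 204.1257553100586 236.55633735656738 19.635286331176758 [511.8 308.4   6. ]
pad 203.0 285.0 15.000100135803223 [392.  295.1   6. ]
[510.9 306.1   6. ]
```

```bash
cat >> h.py <<'E'
def go(p,ang,s=None,tilt=True):
    """print normalised row to reach world p with tool-x at angle ang (deg), tool down"""
    from scipy.spatial.transform import Rotation as R
    s=s or env.read_state();Rc=s["ee_rot"];a=np.radians(ang)
    X=np.array([np.cos(a),np.sin(a),0]);Z=np.array([0,0,-1.]);Rt=np.column_stack([X,np.cross(Z,X),Z])
    d=Rc.T@(np.array(p)-s["position"])/250;w=R.from_matrix(Rc.T@Rt).as_rotvec()/(np.pi/2)
    print("shift",np.round(d,4),"turn",np.round(w,4),"rows",np.linalg.norm(d)*6)
    return dict(s,position=np.array(p,float),ee_rot=Rt)
E
python3 - <<'E'
from h import *
s=go((410,420,390),-17.7-50);s=go((480,120,400),-17.7-105,s);s=go((500,-180,390),-17.7-158,s);s=go((547,-287,300),147-360,s)
E
```

```text
shift [ 1.0519  0.6002 -0.5611] turn [ 8.000e-04 -5.000e-04  5.556e-01] rows 8.008255725979815
shift [ 1.2165  0.1963 -0.04  ] turn [0.     0.     0.6111] rows 7.397296803562772
shift [ 0.9666 -0.7156  0.04  ] turn [0.     0.     0.5889] rows 7.219972299115835
shift [-0.1554 -0.4409  0.36  ] turn [0.     0.     0.4144] rows 3.5401423700184713
```

{"name": "move_arm", "arguments": {"series": [{"x": 0.25, "y": 0.1, "z": -0.3, "wz": 0.08}, {"x": 0.95, "y": 0.58, "z": -0.56, "wz": 0.56}, {"x": 0.95, "y": 0.58, "z": -0.56, "wz": 0.56}, {"x": 0.95, "y": 0.58, "z": -0.56, "wz": 0.56}, {"x": 0.95, "y": 0.58, "z": -0.56, "wz": 0.56}, {"x": 0.95, "y": 0.58, "z": -0.56, "wz": 0.56}, {"x": 0.95, "y": 0.58, "z": -0.56, "wz": 0.56}, {"x": 0.95, "y": 0.58, "z": -0.56, "wz": 0.56}]}}

```text
$.series[0]: bad value
```

```bash
python3 - <<'E'
from h import *
s=env.read_state();print(s["position"],s["joint_positions"],np.degrees(np.arctan2(s["ee_rot"][1,0],s["ee_rot"][0,0])))
s=go((470,170,400),-17.7-105,s);s=go((490,-120,390),-17.7-158,s);s=go((547,-287,300),147-360,s)
E
```

```text
[205.04836759 642.67894434 249.46718788] [ 1.55009921e+00  3.59304024e-01  1.11481564e-02 -2.88680908e-04
 -1.22410274e+00 -2.88078024e-01] -17.697137481187667
shift [ 1.5845  1.48   -0.5997] turn [ 6.0000e-04 -9.0000e-04  1.1667e+00] rows 13.497410513543677
shift [ 0.9329 -0.694   0.04  ] turn [0.     0.     0.5889] rows 6.980658994679515
shift [-0.1773 -0.6832  0.36  ] turn [0.     0.     0.4144] rows 4.754060159484732
```

{"name": "move_arm", "arguments": {"series": [{"x": 0.14, "y": 0.06, "z": -0.1, "wx": 0, "wy": 0, "wz": 0.08, "grip": 1}, {"x": 0.95, "y": 0.58, "z": -0.56, "wx": 0, "wy": 0, "wz": 0.56, "grip": 1}, {"x": 0.95, "y": 0.58, "z": -0.56, "wx": 0, "wy": 0, "wz": 0.56, "grip": 1}, {"x": 0.95, "y": 0.58, "z": -0.56, "wx": 0, "wy": 0, "wz": 0.56, "grip": 1}, {"x": 0.95, "y": 0.58, "z": -0.56, "wx": 0, "wy": 0, "wz": 0.56, "grip": 1}, {"x": 0.95, "y": 0.58, "z": -0.56, "wx": 0, "wy": 0, "wz": 0.56, "grip": 1}, {"x": 0.95, "y": 0.58, "z": -0.56, "wx": 0, "wy": 0, "wz": 0.56, "grip": 1}, {"x": 0.95, "y": 0.58, "z": -0.56, "wx": 0, "wy": 0, "wz": 0.56, "grip": 1}]}}

```text
time_s: 0.77
position: [389.5, 430.0, 393.1]
ee_rot: [[0.365, -0.931, 0.002], [-0.931, -0.365, 0.002], [-0.001, -0.003, -1.0]]
contact_force: [-0.2, 0.6, 0.2]
grip_width: 85.2
gripper_force: 0.0
```

```bash
python3 - <<'E'
from h import *
s=env.read_state();print(s["position"],s["joint_positions"],np.degrees(np.arctan2(s["ee_rot"][1,0],s["ee_rot"][0,0])))
s=go((470,170,400),-17.7-105,s);s=go((490,-120,390),-17.7-158,s);s=go((547,-287,300),147-360,s)
E
```

```text
[389.46016842 429.99102799 393.07880758] [ 1.17244185e+00  1.42203892e-01  4.03212747e-02  1.05371614e-03
 -1.46632540e+00 -7.99449488e-01] -68.62281124186829
shift [ 1.0858  0.079  -0.0291] turn [-0.0012  0.0014  0.6009] rows 6.534433682959168
shift [ 0.9329 -0.694   0.04  ] turn [0.     0.     0.5889] rows 6.980658994679515
shift [-0.1773 -0.6832  0.36  ] turn [0.     0.     0.4144] rows 4.754060159484732
```

{"name": "move_arm", "arguments": {"series": [{"x": 1, "y": 0.08, "z": -0.03, "wx": 0, "wy": 0, "wz": 0.6, "grip": 1}, {"x": 1, "y": 0.08, "z": -0.03, "wx": 0, "wy": 0, "wz": 0.6, "grip": 1}, {"x": 1, "y": 0.08, "z": -0.03, "wx": 0, "wy": 0, "wz": 0.6, "grip": 1}, {"x": 1, "y": 0.08, "z": -0.03, "wx": 0, "wy": 0, "wz": 0.6, "grip": 1}, {"x": 1, "y": 0.08, "z": -0.03, "wx": 0, "wy": 0, "wz": 0.6, "grip": 1}, {"x": 1, "y": 0.08, "z": -0.03, "wx": 0, "wy": 0, "wz": 0.6, "grip": 1}, {"x": 1, "y": 0.08, "z": -0.03, "wx": 0, "wy": 0, "wz": 0.6, "grip": 1}, {"x": 1, "y": 0.08, "z": -0.03, "wx": 0, "wy": 0, "wz": 0.6, "grip": 1}]}}

```text
time_s: 1.43
position: [462.5, 190.8, 398.0]
ee_rot: [[-0.54, -0.841, 0.0], [-0.841, 0.54, 0.0], [-0.0, -0.0, -1.0]]
contact_force: [0.6, 1.5, -0.2]
grip_width: 85.5
gripper_force: 0.0
```

{"name": "move_arm", "arguments": {"series": [{"x": 0.95, "y": -0.7, "z": 0.04, "wx": 0, "wy": 0, "wz": 0.59, "grip": 1}, {"x": 0.95, "y": -0.7, "z": 0.04, "wx": 0, "wy": 0, "wz": 0.59, "grip": 1}, {"x": 0.95, "y": -0.7, "z": 0.04, "wx": 0, "wy": 0, "wz": 0.59, "grip": 1}, {"x": 0.95, "y": -0.7, "z": 0.04, "wx": 0, "wy": 0, "wz": 0.59, "grip": 1}, {"x": 0.95, "y": -0.7, "z": 0.04, "wx": 0, "wy": 0, "wz": 0.59, "grip": 1}, {"x": 0.95, "y": -0.7, "z": 0.04, "wx": 0, "wy": 0, "wz": 0.59, "grip": 1}, {"x": 0.95, "y": -0.7, "z": 0.04, "wx": 0, "wy": 0, "wz": 0.59, "grip": 1}, {"x": 0.95, "y": -0.7, "z": 0.04, "wx": 0, "wy": 0, "wz": 0.59, "grip": 1}]}}

```text
time_s: 2.1
position: [483.4, -106.0, 387.1]
ee_rot: [[-0.997, -0.072, -0.002], [-0.072, 0.997, -0.001], [0.002, -0.001, -1.0]]
contact_force: [-0.6, 1.2, 0.5]
grip_width: 85.0
gripper_force: 0.0
```

```bash
python3 - <<'E'
from h import *
s=env.read_state();print(s["position"],s["joint_positions"],np.degrees(np.arctan2(s["ee_rot"][1,0],s["ee_rot"][0,0])))
go((547,-287,290),147-360,s)
E
```

```text
[ 483.43218002 -106.01918647  387.1429939 ] [ 1.82667517e-01 -5.10880138e-03 -1.32931303e-01  7.75100711e-04
 -1.44476043e+00 -1.68132146e+00] -175.86097076610304
shift [-0.202  -0.74    0.3889] turn [-0.0009 -0.0008  0.4127] rows 5.160373039518628
```

{"name": "move_arm", "arguments": {"series": [{"x": -0.2, "y": -0.74, "z": 0.3, "wx": 0, "wy": 0, "wz": 0.41, "grip": 1}, {"x": -0.2, "y": -0.74, "z": 0.39, "wx": 0, "wy": 0, "wz": 0.41, "grip": 1}, {"x": -0.2, "y": -0.74, "z": 0.39, "wx": 0, "wy": 0, "wz": 0.41, "grip": 1}, {"x": -0.2, "y": -0.74, "z": 0.39, "wx": 0, "wy": 0, "wz": 0.41, "grip": 1}, {"x": -0.2, "y": -0.74, "z": 0.39, "wx": 0, "wy": 0, "wz": 0.41, "grip": 1}, {"x": -0.2, "y": -0.74, "z": 0.39, "wx": 0, "wy": 0, "wz": 0.41, "grip": 1}, {"x": -0.2, "y": -0.74, "z": 0.39, "wx": 0, "wy": 0, "wz": 0.41, "grip": 1}, {"x": -0.2, "y": -0.74, "z": 0.39, "wx": 0, "wy": 0, "wz": 0.41, "grip": 1}]}}

```text
time_s: 2.77
position: [549.1, -281.3, 289.5]
ee_rot: [[-0.847, 0.531, -0.002], [0.531, 0.847, 0.0], [0.002, -0.001, -1.0]]
contact_force: [0.4, 0.2, 0.4]
grip_width: 85.6
gripper_force: 0.0
```

```bash
python3 - <<'E'
from h import *
s=env.read_state();T=tool(s);print(s["position"],np.degrees(np.arctan2(s["ee_rot"][1,0],s["ee_rot"][0,0])))
im=cams.get_image("wrist");cv2.imwrite("pics/w1.png",im)
a=np.radians(147);X=np.array([np.cos(a),np.sin(a),0]);Y=np.array([-X[1],X[0],0])
for i in(-14,14):
  for j in(-7,7):print(i,j,proj("wrist",np.array([547,-287,167])+X*i+Y*j,T))
np.save("T1.npy",T)
E
```

```text
[ 549.11543207 -281.31657687  289.54717626] 147.9165505181241
-14 -7 [325.59631958 257.88960707]
-14 7 [306.54798972 257.5722196 ]
14 -7 [326.32932505 220.9634657 ]
14 7 [306.67151722 220.62807816]
```

View pics/w1.png

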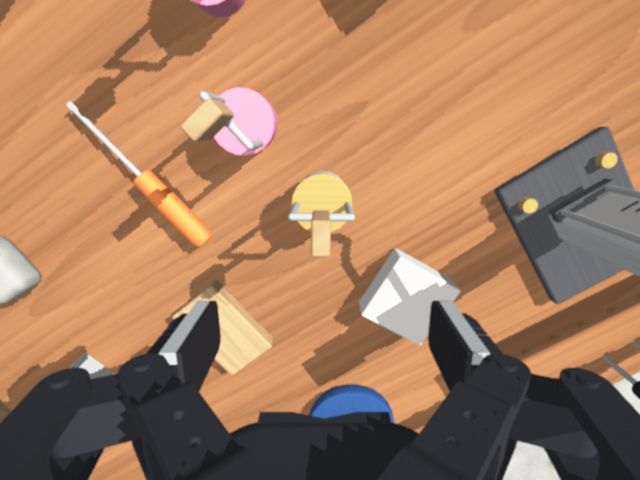

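```bash
python3 - <<'E'
from h import *
im=cv2.imread("pics/w1.png");T=np.load("T1.npy")
b=cv2.GaussianBlur(im,(3,3),0)
for r in (228,240,250): print(r,[tuple(b[r,c]) for c in range(306,336,2)])
print([ (r,tuple(b[r,321])) for r in range(206,262,3)])
h=cv2.cvtColor(im,cv2.COLOR_BGR2HSV)
# stirrup bar ends (grey) in window
m=((h[190:240,270:370,1]<50)).astype(np.uint8);ys,xs=np.nonzero(m);p=np.column_stack([xs+270,ys+190])
print(p[p[:,0].argmin()],p[p[:,0].argmax()],len(p))
l=p[p[:,0]<312];r=p[p[:,0]>330]
q=p[(np.abs(p[:,1]-216)<6)];A=np.polyfit(q[:,0],q[:,1],1);print("slope",A, q[:,0].min(),q[:,0].max())
e=[pl("wrist",(c,np.polyval(A,c)),100,T) for c in(q[:,0].min(),q[:,0].max())];print(e,(e[0]+e[1])/2,np.degrees(np.arctan2(*(e[0]-e[1])[1::-1])))
E
```

```text
228 [(np.uint8(118), np.uint8(197), np.uint8(232)), (np.uint8(116), np.uint8(193), np.uint8(229)), (np.uint8(99), np.uint8(156), np.uint8(191)), (np.uint8(124), np.uint8(168), np.uint8(204)), (np.uint8(154), np.uint8(205), np.uint8(239)), (np.uint8(157), np.uint8(208), np.uint8(241)), (np.uint8(157), np.uint8(209), np.uint8(241)), (np.uint8(159), np.uint8(211), np.uint8(242)), (np.uint8(161), np.uint8(214), np.uint8(243)), (np.uint8(162), np.uint8(216), np.uint8(244)), (np.uint8(164), np.uint8(218), np.uint8(245)), (np.uint8(163), np.uint8(217), np.uint8(245)), (np.uint8(143), np.uint8(210), np.uint8(241)), (np.uint8(132), np.uint8(219), np.uint8(246)), (np.uint8(132), np.uint8(219), np.uint8(247))]
240 [(np.uint8(86), np.uint8(127), np.uint8(181)), (np.uint8(100), np.uint8(146), np.uint8(209)), (np.uint8(102), np.uint8(147), np.uint8(203)), (np.uint8(129), np.uint8(172), np.uint8(212)), (np.uint8(162), np.uint8(215), np.uint8(244)), (np.uint8(166), np.uint8(220), np.uint8(246)), (np.uint8(168), np.uint8(221), np.uint8(247)), (np.uint8(169), np.uint8(223), np.uint8(248)), (np.uint8(1
[... 1594 characters left out ...]
t8(220), np.uint8(247))), (239, (np.uint8(170), np.uint8(223), np.uint8(248))), (242, (np.uint8(169), np.uint8(222), np.uint8(248))), (245, (np.uint8(165), np.uint8(219), np.uint8(246))), (248, (np.uint8(164), np.uint8(219), np.uint8(246))), (251, (np.uint8(165), np.uint8(219), np.uint8(246))), (254, (np.uint8(162), np.uint8(216), np.uint8(244))), (257, (np.uint8(109), np.uint8(154), np.uint8(210))), (260, (np.uint8(109), np.uint8(159), np.uint8(224)))]
[288 215] [354 215] 500
slope [1.35835169e-03 2.15779545e+02] 288 354
[array([ 531.79920435, -309.25661619,  100.        ]), array([ 563.38188316, -258.85625347,  100.        ])] [ 547.59054375 -284.05643483  100.        ] -122.07273688513806
```

```bash
python3 - <<'E'
from h import *
T=np.load("T1.npy");c=pl("wrist",(321.2,238),167,T);print(c)
go((c[0],c[1],210),147.9);go((c[0],c[1],150),147.9)
E
```

```text
[ 547.88781728 -283.3571641   167.        ]
shift [-3.000e-04 -1.210e-02  3.226e-01] turn [-0.      0.0001  0.0009] rows 1.9371360124291566
shift [-3.000e-04 -1.210e-02  5.626e-01] turn [-0.      0.0001  0.0009] rows 3.3765514967446606
```

{"name": "move_arm", "arguments": {"series": [{"x": 0, "y": -0.012, "z": 0.15, "wx": 0, "wy": 0, "wz": 0, "grip": 0.6}, {"x": 0, "y": -0.012, "z": 0.3, "wx": 0, "wy": 0, "wz": 0, "grip": 0.6}, {"x": 0, "y": -0.012, "z": 0.42, "wx": 0, "wy": 0, "wz": 0, "grip": 0.6}, {"x": 0, "y": -0.012, "z": 0.5, "wx": 0, "wy": 0, "wz": 0, "grip": 0.6}, {"x": 0, "y": -0.012, "z": 0.54, "wx": 0, "wy": 0, "wz": 0, "grip": 0.6}, {"x": 0, "y": -0.012, "z": 0.56, "wx": 0, "wy": 0, "wz": 0, "grip": 0.5}, {"x": 0, "y": -0.012, "z": 0.56, "wx": 0, "wy": 0, "wz": 0, "grip": 0.4}, {"x": 0, "y": -0.012, "z": 0.56, "wx": 0, "wy": 0, "wz": 0, "grip": 0.25}]}}

```text
time_s: 3.48
position: [549.0, -283.4, 152.2]
ee_rot: [[-0.848, 0.53, 0.003], [0.53, 0.848, -0.001], [-0.003, 0.001, -1.0]]
contact_force: [-0.7, -0.5, 0.0]
grip_width: 23.2
gripper_force: 0.0
```

{"name": "move_arm", "arguments": {"series": [{"x": 0, "y": 0, "z": 0, "wx": 0, "wy": 0, "wz": 0, "grip": 0.1}, {"x": 0, "y": 0, "z": 0, "wx": 0, "wy": 0, "wz": 0, "grip": 0}, {"x": 0, "y": 0, "z": 0, "wx": 0, "wy": 0, "wz": 0, "grip": 0}, {"x": 0, "y": 0, "z": 0, "wx": 0, "wy": 0, "wz": 0, "grip": 0}, {"x": 0, "y": 0, "z": 0, "wx": 0, "wy": 0, "wz": 0, "grip": 0}, {"x": 0, "y": 0, "z": 0, "wx": 0, "wy": 0, "wz": 0, "grip": 0}]}}

```text
time_s: 3.98
position: [549.0, -283.9, 152.4]
ee_rot: [[-0.847, 0.531, 0.003], [0.531, 0.847, -0.001], [-0.003, 0.001, -1.0]]
contact_force: [-1.7, 1.2, 6.4]
grip_width: 13.3
gripper_force: 60.0
```

{"name": "move_arm", "arguments": {"series": [{"x": 0, "y": 0, "z": -0.02, "wx": 0, "wy": 0, "wz": 0, "grip": 0}, {"x": 0, "y": 0, "z": -0.06, "wx": 0, "wy": 0, "wz": 0, "grip": 0}, {"x": 0, "y": 0, "z": -0.13, "wx": 0, "wy": 0, "wz": 0, "grip": 0}, {"x": 0, "y": 0, "z": -0.22, "wx": 0, "wy": 0, "wz": 0, "grip": 0}, {"x": 0, "y": 0, "z": -0.32, "wx": 0, "wy": 0, "wz": 0, "grip": 0}, {"x": 0, "y": 0, "z": -0.42, "wx": 0, "wy": 0, "wz": 0, "grip": 0}, {"x": 0, "y": 0, "z": -0.5, "wx": 0, "wy": 0, "wz": 0, "grip": 0}, {"x": 0, "y": 0, "z": -0.53, "wx": 0, "wy": 0, "wz": 0, "grip": 0}]}}

```text
time_s: 4.65
position: [548.7, -284.0, 286.8]
ee_rot: [[-0.847, 0.531, 0.004], [0.531, 0.847, -0.001], [-0.004, 0.001, -1.0]]
contact_force: [0.6, -0.2, -4.0]
grip_width: 13.1
gripper_force: 58.7
```

```bash
python3 - <<'E'
from h import *
s=env.read_state();print(s["position"],s["contact_force"])
s=go((480,-180,284),165,s);go((490,-54,284),181.7,s)
E
```

```text
[ 548.67841039 -283.99102938  286.78470723] [ 0.62188251 -0.20145177 -3.99623729]
shift [0.4537 0.2065 0.0094] turn [ 0.0003  0.0029 -0.1898] rows 2.9916953381194817
shift [0.0918 0.4972 0.    ] turn [ 0.      0.     -0.1856] rows 3.033508859390392
```

{"name": "move_arm", "arguments": {"series": [{"x": 0.06, "y": 0.03, "z": 0, "wx": 0, "wy": 0, "wz": -0.02, "grip": 0}, {"x": 0.16, "y": 0.07, "z": 0.01, "wx": 0, "wy": 0, "wz": -0.06, "grip": 0}, {"x": 0.28, "y": 0.13, "z": 0.01, "wx": 0, "wy": 0, "wz": -0.11, "grip": 0}, {"x": 0.38, "y": 0.17, "z": 0.01, "wx": 0, "wy": 0, "wz": -0.16, "grip": 0}, {"x": 0.44, "y": 0.2, "z": 0.01, "wx": 0, "wy": 0, "wz": -0.18, "grip": 0}, {"x": 0.455, "y": 0.207, "z": 0.01, "wx": 0, "wy": 0, "wz": -0.19, "grip": 0}]}}

```text
time_s: 5.15
position: [476.8, -177.4, 280.0]
ee_rot: [[-0.967, 0.256, -0.001], [0.256, 0.967, 0.001], [0.001, 0.001, -1.0]]
contact_force: [-0.1, 2.2, -4.2]
grip_width: 13.4
gripper_force: 59.1
```

{"name": "move_arm", "arguments": {"series": [{"x": 0.01, "y": 0.05, "z": 0, "wx": 0, "wy": 0, "wz": -0.02, "grip": 0}, {"x": 0.03, "y": 0.15, "z": 0, "wx": 0, "wy": 0, "wz": -0.06, "grip": 0}, {"x": 0.05, "y": 0.28, "z": 0, "wx": 0, "wy": 0, "wz": -0.11, "grip": 0}, {"x": 0.075, "y": 0.4, "z": 0, "wx": 0, "wy": 0, "wz": -0.15, "grip": 0}, {"x": 0.088, "y": 0.47, "z": 0, "wx": 0, "wy": 0, "wz": -0.18, "grip": 0}, {"x": 0.092, "y": 0.497, "z": 0, "wx": 0, "wy": 0, "wz": -0.186, "grip": 0}, {"x": 0.092, "y": 0.497, "z": 0, "wx": 0, "wy": 0, "wz": -0.186, "grip": 0}]}}

```text
time_s: 5.73
position: [489.0, -52.0, 279.8]
ee_rot: [[-0.999, -0.032, -0.001], [-0.032, 0.999, 0.0], [0.001, 0.0, -1.0]]
contact_force: [0.4, 1.0, -6.3]
grip_width: 13.1
gripper_force: 59.7
```

```bash
python3 - <<'E'
from h import *
s=env.read_state();T=tool(s);print(s["position"],s["contact_force"],np.degrees(np.arctan2(s["ee_rot"][1,0],s["ee_rot"][0,0])))
np.save("T2.npy",T);w=cams.get_image("wrist");d=cams.get_image("side");t=cams.get_image("top")
for n,i in zip("wdt",(w,d,t)):cv2.imwrite(f"pics/{n}2.png",i)
b=s["position"]+[0,0,-55.9]
for n in("side","top"):print(n,proj(n,b),proj(n,(588,-54.3,200)))
print(proj("wrist",b,T),proj("wrist",(588,-54.3,200),T),proj("wrist",(566,-55,216),T))
r=lambda im,x,y,w,h:cv2.resize(im[y:y+h,x:x+w],(400,300),interpolation=cv2.INTER_CUBIC)
cv2.imwrite("pics/crop2.png",np.vstack([np.hstack([r(d,320,170,133,100),r(t,300,150,120,90)]),np.hstack([r(w,240,180,160,120),r(w,0,0,640,480)])]))
E
```

```text
[488.9530863  -52.03142649 279.84346   ] [ 0.42184628  1.01186816 -6.28813956] -178.15037689890238
side [344.165864   236.75386056] [375.85144214 226.34236341]
top [353.13864214 241.7381772 ] [357.33875189 199.45102613]
[322.79105918 273.83052553] [314.88945272 393.12615669] [314.10137827 382.15408574]
```

View pics/crop2.png

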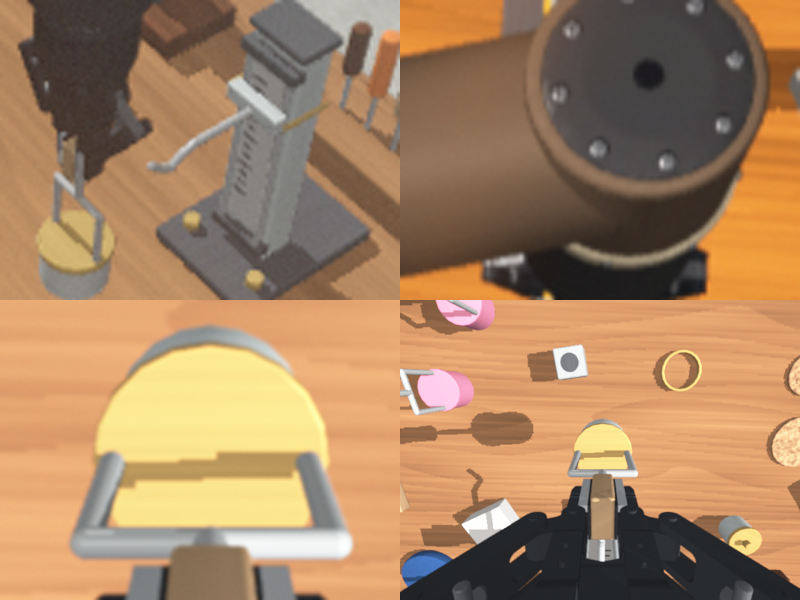

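```bash
python3 - <<'E'
from h import *
s=env.read_state();s=go((489,-56.5,285),181.7,s);go((586,-54,285),181.7,s)
E
```

```text
shift [-0.0008 -0.0106 -0.0202] turn [-0.0002 -0.0006 -0.0002] rows 0.1366020699956118
shift [-0.3881 -0.0015  0.    ] turn [0. 0. 0.] rows 2.3287730675186014
```

{"name": "move_arm", "arguments": {"series": [{"x": 0, "y": -0.01, "z": -0.02, "wx": 0, "wy": 0, "wz": 0, "grip": 0}, {"x": -0.02, "y": -0.01, "z": -0.02, "wx": 0, "wy": 0, "wz": 0, "grip": 0}, {"x": -0.06, "y": -0.01, "z": -0.02, "wx": 0, "wy": 0, "wz": 0, "grip": 0}, {"x": -0.11, "y": -0.01, "z": -0.02, "wx": 0, "wy": 0, "wz": 0, "grip": 0}, {"x": -0.16, "y": -0.01, "z": -0.02, "wx": 0, "wy": 0, "wz": 0, "grip": 0}, {"x": -0.19, "y": -0.01, "z": -0.02, "wx": 0, "wy": 0, "wz": 0, "grip": 0}, {"x": -0.2, "y": -0.01, "z": -0.02, "wx": 0, "wy": 0, "wz": 0, "grip": 0}, {"x": -0.2, "y": -0.01, "z": -0.02, "wx": 0, "wy": 0, "wz": 0, "grip": 0}]}}

```text
time_s: 6.55
position: [539.7, -54.3, 284.5]
ee_rot: [[-1.0, -0.03, -0.002], [-0.03, 1.0, -0.0], [0.002, -0.0, -1.0]]
contact_force: [0.1, -0.5, -5.9]
grip_width: 13.1
gripper_force: 59.7
```

```bash
python3 - <<'E'
from h import *
s=env.read_state();T=tool(s);print(s["position"],s["contact_force"])
d=cams.get_image("side");w=cams.get_image("wrist")
cv2.imwrite("pics/d3.png",d)
r=lambda im,x,y,w,h:cv2.resize(im[y:y+h,x:x+w],(400,300),interpolation=cv2.INTER_CUBIC)
cv2.imwrite("pics/crop3.png",np.hstack([r(d,330,190,80,60),r(w,240,180,160,120)]))
b=s["position"]+[0,0,-52.4];print(proj("side",b),[proj("side",b+[-.85,26.5,0]),proj("side",b-[-.85,26.5,0])])
print([proj("side",p) for p in[(588,-54.3,200),(566,-55,216),(566,-55,212)]])
E
```

```text
[539.71228161 -54.31593748 284.46378645] [ 0.06381507 -0.51083418 -5.85617679]
[361.59720695 226.03604839] [array([354.64605737, 219.59432842]), array([368.71205375, 232.62946868])]
[array([375.85144214, 226.34236341]), array([369.70597095, 226.00089595]), array([369.58136466, 227.07862341])]
```

View pics/crop3.png

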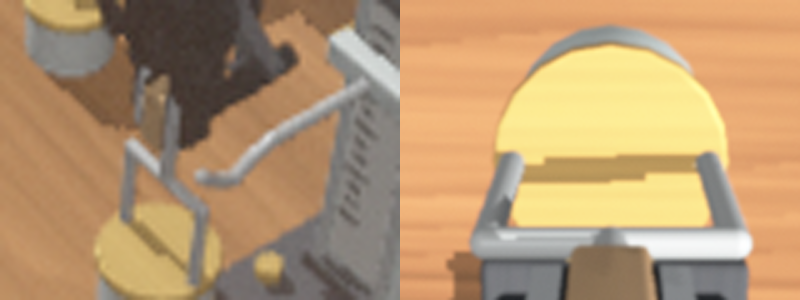

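```bash
python3 - <<'E'
from h import *
b=np.array([539.7,-54.3,232.]);p0=proj("side",b)
J=np.column_stack([proj("side",b+[24+dx,dy,-14]) -proj("side",b+[24,0,-14]) for dx,dy in((1,0),(0,1))])
print(J)
for dz in(-28.5,-25,-32):
  base=proj("side",b+[45,0,dz])-p0;need=np.array([375.7-363.4,224.3-225.7])
  print(dz,np.array([45,0])+np.linalg.solve(J,need-base))
E
```

```text
[[ 0.31586831 -0.2537136 ]
 [-0.17294013 -0.24699695]]
-28.5 [45.58939052  4.93935959]
-25 [43.40297958  2.6889186 ]
-32 [47.76611972  7.17983531]
```

{"name": "move_arm", "arguments": {"series": [{"x": 0, "y": 0.004, "z": 0, "wx": 0, "wy": 0, "wz": 0, "grip": 0}, {"x": -0.02, "y": 0.01, "z": 0, "wx": 0, "wy": 0, "wz": 0, "grip": 0}, {"x": -0.05, "y": 0.01, "z": 0, "wx": 0, "wy": 0, "wz": 0, "grip": 0}, {"x": -0.09, "y": 0.01, "z": 0, "wx": 0, "wy": 0, "wz": 0, "grip": 0}, {"x": -0.13, "y": 0.01, "z": 0, "wx": 0, "wy": 0, "wz": 0, "grip": 0}, {"x": -0.16, "y": 0.01, "z": 0, "wx": 0, "wy": 0, "wz": 0, "grip": 0}, {"x": -0.18, "y": 0.01, "z": 0, "wx": 0, "wy": 0, "wz": 0, "grip": 0}, {"x": -0.185, "y": 0.01, "z": 0, "wx": 0, "wy": 0, "wz": 0, "grip": 0}]}}

```text
time_s: 7.32
position: [586.2, -50.4, 284.7]
ee_rot: [[-1.0, -0.03, -0.001], [-0.03, 1.0, -0.0], [0.001, -0.0, -1.0]]
contact_force: [0.1, 0.2, -5.3]
grip_width: 13.0
gripper_force: 59.7
```

{"name": "move_arm", "arguments": {"series": [{"x": 0, "y": 0, "z": 0.005, "wx": 0, "wy": 0, "wz": 0, "grip": 0}, {"x": 0, "y": 0, "z": 0.015, "wx": 0, "wy": 0, "wz": 0, "grip": 0}, {"x": 0, "y": 0, "z": 0.03, "wx": 0, "wy": 0, "wz": 0, "grip": 0}, {"x": 0, "y": 0, "z": 0.045, "wx": 0, "wy": 0, "wz": 0, "grip": 0}, {"x": 0, "y": 0, "z": 0.055, "wx": 0, "wy": 0, "wz": 0, "grip": 0}, {"x": 0, "y": 0, "z": 0.06, "wx": 0, "wy": 0, "wz": 0, "grip": 0}, {"x": 0, "y": 0, "z": 0.06, "wx": 0, "wy": 0, "wz": 0, "grip": 0}]}}

```text
time_s: 7.9
position: [584.8, -50.4, 269.9]
ee_rot: [[-1.0, -0.031, -0.001], [-0.031, 1.0, -0.0], [0.001, -0.0, -1.0]]
contact_force: [-0.0, -0.4, -4.9]
grip_width: 13.5
gripper_force: 59.7
```

```bash
python3 - <<'E'
from h import *
s=env.read_state();T=tool(s);print(s["position"],s["contact_force"],s["moment"])
d=cams.get_image("side");w=cams.get_image("wrist")
cv2.imwrite("pics/d4.png",d)
r=lambda im,x,y,w,h:cv2.resize(im[y:y+h,x:x+w],(400,300),interpolation=cv2.INTER_CUBIC)
cv2.imwrite("pics/crop4.png",np.hstack([r(d,345,190,80,60),r(w,240,180,160,120)]))
E
```

```text
[584.82885306 -50.41359801 269.91885496] [-0.02525769 -0.41076086 -4.86276069] [ 0.04430737 -0.01672316  0.01408535]
```

View pics/crop4.png

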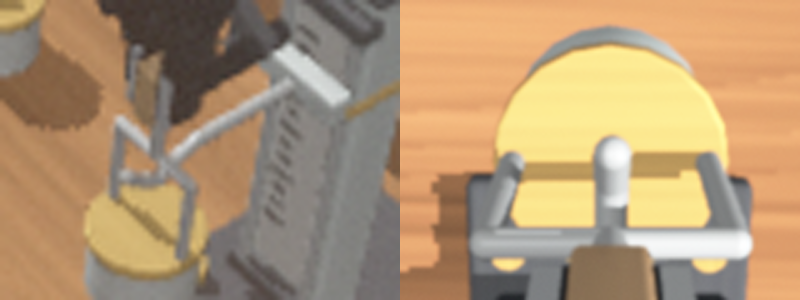

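```bash
python3 - <<'E'
from h import *
s=env.read_state();T=tool(s);print(s["position"],s["contact_force"])
w=cams.get_image("wrist")[180:300,240:400]
print(pl("wrist",(324,238.5),214,T),pl("wrist",(324,234.5),208,T))
# bar centre row check
print(pl("wrist",(240+213/2.5,180+242/2.5),s["position"][2]-52.4,T))
E
```

```text
[585.13320163 -50.39987556 270.39057202] [ 0.30272622 -0.25513624 -3.88336724]
[565.16190134 -50.39433091 214.        ] [564.74786092 -50.40344481 208.        ]
[585.38041479 -49.10929653 217.99057202]
```

{"name": "move_arm", "arguments": {"series": [{"x": -0.005, "y": 0, "z": 0.004, "wx": 0, "wy": 0, "wz": 0, "grip": 0}, {"x": -0.01, "y": 0, "z": 0.012, "wx": 0, "wy": 0, "wz": 0, "grip": 0}, {"x": -0.01, "y": 0, "z": 0.022, "wx": 0, "wy": 0, "wz": 0, "grip": 0}, {"x": -0.01, "y": 0, "z": 0.032, "wx": 0, "wy": 0, "wz": 0, "grip": 0}, {"x": -0.01, "y": 0, "z": 0.042, "wx": 0, "wy": 0, "wz": 0, "grip": 0}, {"x": -0.01, "y": 0, "z": 0.052, "wx": 0, "wy": 0, "wz": 0, "grip": 0}, {"x": -0.01, "y": 0, "z": 0.062, "wx": 0, "wy": 0, "wz": 0, "grip": 0}, {"x": -0.01, "y": 0, "z": 0.072, "wx": 0, "wy": 0, "wz": 0, "grip": 0}]}}

```text
time_s: 8.72
position: [587.6, -50.3, 252.1]
ee_rot: [[-1.0, -0.031, -0.0], [-0.031, 1.0, -0.0], [0.0, -0.0, -1.0]]
contact_force: [-0.6, 0.7, -5.0]
grip_width: 13.1
gripper_force: 59.7
```

{"name": "move_arm", "arguments": {"series": [{"x": 0, "y": 0, "z": 0.01, "wx": 0, "wy": 0, "wz": 0, "grip": 0}, {"x": 0, "y": 0, "z": 0.02, "wx": 0, "wy": 0, "wz": 0, "grip": 0}, {"x": 0, "y": 0, "z": 0.03, "wx": 0, "wy": 0, "wz": 0, "grip": 0}, {"x": 0, "y": 0, "z": 0.04, "wx": 0, "wy": 0, "wz": 0, "grip": 0}, {"x": 0, "y": 0, "z": 0.05, "wx": 0, "wy": 0, "wz": 0, "grip": 0}, {"x": 0, "y": 0, "z": 0.06, "wx": 0, "wy": 0, "wz": 0, "grip": 0}, {"x": 0, "y": 0, "z": 0.068, "wx": 0, "wy": 0, "wz": 0, "grip": 0}, {"x": 0, "y": 0, "z": 0.07, "wx": 0, "wy": 0, "wz": 0, "grip": 0}]}}

```text
time_s: 9.38
position: [587.7, -50.3, 234.5]
ee_rot: [[-1.0, -0.031, -0.0], [-0.031, 1.0, -0.0], [0.0, -0.0, -1.0]]
contact_force: [0.2, -0.0, -3.3]
grip_width: 13.2
gripper_force: 59.9
```

```bash
python3 - <<'E'
from h import *
F=[]
for i in range(6):
    cams.get_image("top");F.append(env.read_state()["contact_force"])
s=env.read_state();print(s["position"],np.mean(F,0),np.std(F,0),s["moment"])
E
```

```text
[587.7072096  -50.29854746 234.98523751] [-0.39936046 -0.23811737 -3.21855698] [0.55646434 0.41512146 0.39504133] [-0.07864838  0.01874532 -0.03212331]
```

{"name": "move_arm", "arguments": {"series": [{"x": 0, "y": 0, "z": 0.006, "wx": 0, "wy": 0, "wz": 0, "grip": 0}, {"x": 0, "y": 0, "z": 0.016, "wx": 0, "wy": 0, "wz": 0, "grip": 0}, {"x": 0, "y": 0, "z": 0.026, "wx": 0, "wy": 0, "wz": 0, "grip": 0}, {"x": 0, "y": 0, "z": 0.036, "wx": 0, "wy": 0, "wz": 0, "grip": 0}, {"x": 0, "y": 0, "z": 0.046, "wx": 0, "wy": 0, "wz": 0, "grip": 0}, {"x": 0, "y": 0, "z": 0.056, "wx": 0, "wy": 0, "wz": 0, "grip": 0}, {"x": 0, "y": 0, "z": 0.064, "wx": 0, "wy": 0, "wz": 0, "grip": 0}, {"x": 0, "y": 0, "z": 0.07, "wx": 0, "wy": 0, "wz": 0, "grip": 0}]}}

```text
time_s: 10.35
position: [587.8, -50.3, 217.1]
ee_rot: [[-1.0, -0.031, 0.0], [-0.031, 1.0, -0.0], [-0.0, -0.0, -1.0]]
contact_force: [1.8, 0.5, -1.4]
grip_width: 13.3
gripper_force: 60.1
```

{"name": "move_arm", "arguments": {"series": [{"x": 0, "y": 0, "z": 0.008, "wx": 0, "wy": 0, "wz": 0, "grip": 0}, {"x": 0, "y": 0, "z": 0.016, "wx": 0, "wy": 0, "wz": 0, "grip": 0}, {"x": 0, "y": 0, "z": 0.024, "wx": 0, "wy": 0, "wz": 0, "grip": 0}, {"x": 0, "y": 0, "z": 0.032, "wx": 0, "wy": 0, "wz": 0, "grip": 0}, {"x": 0, "y": 0, "z": 0.04, "wx": 0, "wy": 0, "wz": 0, "grip": 0}, {"x": 0, "y": 0, "z": 0.046, "wx": 0, "wy": 0, "wz": 0, "grip": 0}, {"x": 0, "y": 0, "z": 0.05, "wx": 0, "wy": 0, "wz": 0, "grip": 0}, {"x": 0, "y": 0, "z": 0.052, "wx": 0, "wy": 0, "wz": 0, "grip": 0}]}}

```text
time_s: 11.02
position: [587.8, -50.3, 204.3]
ee_rot: [[-1.0, -0.031, 0.0], [-0.031, 1.0, -0.0], [-0.0, -0.0, -1.0]]
contact_force: [1.3, -0.1, -0.7]
grip_width: 13.4
gripper_force: 60.3
```

```bash
cat > f.py <<'E'
from h import *
F=[];M=[];n=24
for i in range(n):
    cams.get_image("top");s=env.read_state();F.append(s["contact_force"]);M.append(s["moment"])
print(s["time_s"],s["position"],np.mean(F,0),np.std(F,0)/n**.5,np.mean(M,0))
E
python3 f.py
```

```text
12.2167 [587.70085925 -50.29852435 204.34364121] [ 1.65631339 -0.17542886 -0.76763462] [0.10980493 0.08661209 0.1273424 ] [-0.05470379 -0.68223299 -0.00810231]
```

```bash
python3 - <<'E'
from h import *
d=cams.get_image("side");w=cams.get_image("wrist")
r=lambda im,x,y,w,h,W=400:cv2.resize(im[y:y+h,x:x+w],(W,W*h//w),interpolation=cv2.INTER_CUBIC)
cv2.imwrite("pics/crop5.png",np.vstack([np.hstack([r(d,340,190,80,60),r(w,240,180,160,120)]),np.hstack([r(d,300,100,200,150),r(w,0,0,640,480)])]))
s=env.read_state();b=s["position"]+[0,0,-52.4];p=proj("side",b);print((p-[340,190])*5, s["joint_positions"])
E
```

```text
[165.83781432 239.02077775] [ 2.45842549e-01  2.53750084e-01 -2.46872332e-01  1.51015952e-05
 -1.07006404e+00 -1.78611421e+00]
```

View pics/crop5.png

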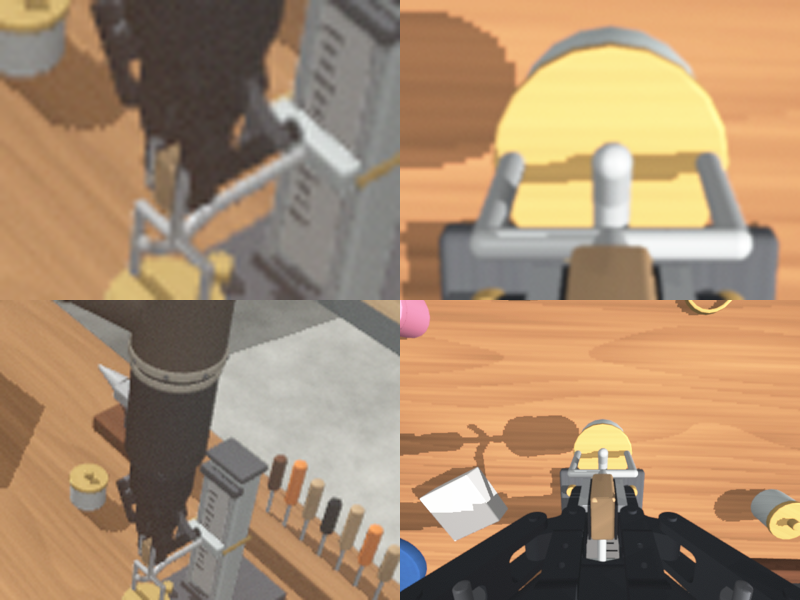

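```bash
python3 - <<'E'
from h import *
s=env.read_state();T=tool(s)
print(pl("wrist",(324.4,180+163/2.5),160,T),pl("wrist",(324.4,180+242/2.5),s["position"][2]-50,T),s["contact_force"])
E
```

```text
[567.43193094 -50.10069687 160.        ] [586.90399178 -49.46310384 154.32313818] [ 1.13281021  0.34534094 -1.05890725]
```

{"name": "move_arm", "arguments": {"series": [{"x": -0.001, "y": 0, "z": 0, "wx": 0, "wy": 0, "wz": 0, "grip": 0}, {"x": -0.003, "y": 0, "z": 0, "wx": 0, "wy": 0, "wz": 0, "grip": 0}, {"x": -0.005, "y": 0, "z": 0, "wx": 0, "wy": 0, "wz": 0, "grip": 0}, {"x": -0.007, "y": 0, "z": 0, "wx": 0, "wy": 0, "wz": 0, "grip": 0}, {"x": -0.008, "y": 0, "z": 0, "wx": 0, "wy": 0, "wz": 0, "grip": 0}, {"x": -0.008, "y": 0, "z": 0, "wx": 0, "wy": 0, "wz": 0, "grip": 0}]}}

```text
time_s: 12.82
position: [588.6, -50.4, 203.7]
ee_rot: [[-1.0, -0.03, -0.003], [-0.03, 1.0, -0.0], [0.003, -0.0, -1.0]]
contact_force: [-3.8, -0.9, -0.0]
grip_width: 13.1
gripper_force: 60.3
```

```bash
sed -i 's/n=24/n=12/' f.py; python3 f.py
```

```text
13.4167 [588.72359585 -50.3817036  203.88622045] [-5.09300778  0.20755566 -0.97294721] [0.20981278 0.14007077 0.11089393] [ 0.07587795  2.08037095 -0.00727386]
```

{"name": "move_arm", "arguments": {"series": [{"x": 0.001, "y": 0, "z": 0, "wx": 0, "wy": 0, "wz": 0, "grip": 0}, {"x": 0.002, "y": 0, "z": 0, "wx": 0, "wy": 0, "wz": 0, "grip": 0}, {"x": 0.004, "y": 0, "z": 0, "wx": 0, "wy": 0, "wz": 0, "grip": 0}, {"x": 0.005, "y": 0, "z": 0, "wx": 0, "wy": 0, "wz": 0, "grip": 0}, {"x": 0.006, "y": 0, "z": 0, "wx": 0, "wy": 0, "wz": 0, "grip": 0}, {"x": 0.006, "y": 0, "z": 0, "wx": 0, "wy": 0, "wz": 0, "grip": 0}]}}

```text
time_s: 13.92
position: [588.4, -50.3, 204.5]
ee_rot: [[-1.0, -0.031, 0.001], [-0.031, 1.0, -0.0], [-0.001, -0.0, -1.0]]
contact_force: [-3.0, -0.0, -1.2]
grip_width: 12.8
gripper_force: 60.3
```

```bash
python3 f.py
```

```text
14.5167 [588.3176088  -50.27898684 204.38675153] [-2.60473983 -0.223153   -1.10147086] [0.15040491 0.17213423 0.18795095] [-0.18030812  1.09313701 -0.00149997]
```

{"name": "move_arm", "arguments": {"series": [{"x": 0.001, "y": 0, "z": 0, "wx": 0, "wy": 0, "wz": 0, "grip": 0}, {"x": 0.002, "y": 0, "z": 0, "wx": 0, "wy": 0, "wz": 0, "grip": 0}, {"x": 0.003, "y": 0, "z": 0, "wx": 0, "wy": 0, "wz": 0, "grip": 0}, {"x": 0.004, "y": 0, "z": 0, "wx": 0, "wy": 0, "wz": 0, "grip": 0}, {"x": 0.005, "y": 0, "z": 0, "wx": 0, "wy": 0, "wz": 0, "grip": 0}, {"x": 0.005, "y": 0, "z": 0, "wx": 0, "wy": 0, "wz": 0, "grip": 0}]}}

```text
time_s: 15.02
position: [587.8, -50.2, 204.8]
ee_rot: [[-1.0, -0.031, 0.002], [-0.031, 1.0, 0.0], [-0.002, 0.0, -1.0]]
contact_force: [1.2, -1.6, -1.1]
grip_width: 12.9
gripper_force: 60.3
```

```bash
python3 f.py
```

```text
15.6167 [587.47666135 -50.1831757  204.57643983] [ 4.29718263 -0.82451424 -0.91845267] [0.23875022 0.13656148 0.15076272] [-0.30633702 -1.73741285 -0.00501981]
```

{"name": "move_arm", "arguments": {"series": [{"x": -0.001, "y": 0, "z": 0, "wx": 0, "wy": 0, "wz": 0, "grip": 0}, {"x": -0.002, "y": 0, "z": 0, "wx": 0, "wy": 0, "wz": 0, "grip": 0}, {"x": -0.002, "y": 0, "z": 0, "wx": 0, "wy": 0, "wz": 0, "grip": 0}, {"x": -0.002, "y": 0, "z": 0, "wx": 0, "wy": 0, "wz": 0, "grip": 0}]}}

```text
time_s: 15.95
position: [587.5, -50.2, 204.3]
ee_rot: [[-1.0, -0.031, 0.0], [-0.031, 1.0, 0.0], [-0.0, 0.0, -1.0]]
contact_force: [4.5, -0.1, -0.8]
grip_width: 13.0
gripper_force: 60.3
```

```bash
python3 f.py
```

```text
16.55 [587.5299723  -50.25170443 204.37770312] [ 5.14696008 -0.27556711 -1.12986401] [0.15005556 0.10131087 0.11851185] [-0.10106196 -2.05289967  0.00610289]
```

{"name": "move_arm", "arguments": {"series": [{"x": -0.001, "y": 0, "z": 0, "wx": 0, "wy": 0, "wz": 0, "grip": 0}, {"x": -0.002, "y": 0, "z": 0, "wx": 0, "wy": 0, "wz": 0, "grip": 0}, {"x": -0.003, "y": 0, "z": 0, "wx": 0, "wy": 0, "wz": 0, "grip": 0}, {"x": -0.003, "y": 0, "z": 0, "wx": 0, "wy": 0, "wz": 0, "grip": 0}, {"x": -0.003, "y": 0, "z": 0, "wx": 0, "wy": 0, "wz": 0, "grip": 0}, {"x": -0.003, "y": 0, "z": 0, "wx": 0, "wy": 0, "wz": 0, "grip": 0}]}}

```text
time_s: 17.05
position: [587.8, -50.3, 204.1]
ee_rot: [[-1.0, -0.03, -0.001], [-0.03, 1.0, -0.0], [0.001, 0.0, -1.0]]
contact_force: [2.0, -0.6, -1.1]
grip_width: 13.2
gripper_force: 60.3
```

{"name": "move_arm", "arguments": {"series": [{"x": 0, "y": 0, "z": 0, "wx": 0, "wy": 0, "wz": 0, "grip": 0}, {"x": 0, "y": 0, "z": 0, "wx": 0, "wy": 0, "wz": 0, "grip": 0}, {"x": 0, "y": 0, "z": 0, "wx": 0, "wy": 0, "wz": 0, "grip": 0}, {"x": 0, "y": 0, "z": 0, "wx": 0, "wy": 0, "wz": 0, "grip": 0}]}}

```text
time_s: 17.38
position: [587.9, -50.3, 204.2]
ee_rot: [[-1.0, -0.03, -0.001], [-0.03, 1.0, -0.0], [0.001, -0.0, -1.0]]
contact_force: [2.8, 0.5, -1.4]
grip_width: 12.9
gripper_force: 60.3
```

```bash
sed -i 's/n=12/n=5/' f.py; python3 f.py
```

```text
17.6333 [587.88435817 -50.34294368 204.19309568] [ 1.60262326 -0.01756649 -0.97177079] [0.11885559 0.23583373 0.11811052] [ 0.11572407 -0.69904771 -0.00858408]
```

{"name": "move_arm", "arguments": {"series": [{"x": -0.001, "y": 0, "z": 0.004, "wx": 0, "wy": 0, "wz": 0, "grip": 0}, {"x": -0.001, "y": 0, "z": 0.01, "wx": 0, "wy": 0, "wz": 0, "grip": 0}, {"x": -0.001, "y": 0, "z": 0.016, "wx": 0, "wy": 0, "wz": 0, "grip": 0}, {"x": -0.001, "y": 0, "z": 0.022, "wx": 0, "wy": 0, "wz": 0, "grip": 0}, {"x": -0.001, "y": 0, "z": 0.028, "wx": 0, "wy": 0, "wz": 0, "grip": 0}, {"x": -0.001, "y": 0, "z": 0.034, "wx": 0, "wy": 0, "wz": 0, "grip": 0}, {"x": -0.001, "y": 0, "z": 0.038, "wx": 0, "wy": 0, "wz": 0, "grip": 0}, {"x": -0.001, "y": 0, "z": 0.04, "wx": 0, "wy": 0, "wz": 0, "grip": 0}]}}

```text
time_s: 18.3
position: [588.1, -50.3, 194.0]
ee_rot: [[-1.0, -0.03, -0.001], [-0.03, 1.0, -0.0], [0.001, -0.0, -1.0]]
contact_force: [-1.3, -0.5, 0.4]
grip_width: 13.0
gripper_force: 60.4
```

```bash
sed -i 's/n=5/n=12/' f.py; python3 f.py
```

```text
18.9 [588.20087624 -50.31887154 194.25243746] [-1.2154467   0.62343315 -0.2315155 ] [0.14341481 0.16184712 0.10967388] [ 0.14517991  0.59400719 -0.00518549]
```

{"name": "move_arm", "arguments": {"series": [{"x": 0.0005, "y": 0, "z": 0.003, "wx": 0, "wy": 0, "wz": 0, "grip": 0}, {"x": 0.0005, "y": 0, "z": 0.007, "wx": 0, "wy": 0, "wz": 0, "grip": 0}, {"x": 0.0005, "y": 0, "z": 0.01, "wx": 0, "wy": 0, "wz": 0, "grip": 0}, {"x": 0.0005, "y": 0, "z": 0.01, "wx": 0, "wy": 0, "wz": 0, "grip": 0}, {"x": 0.0005, "y": 0, "z": 0.01, "wx": 0, "wy": 0, "wz": 0, "grip": 0}, {"x": 0.0005, "y": 0, "z": 0.01, "wx": 0, "wy": 0, "wz": 0, "grip": 0}]}}

```text
time_s: 19.4
position: [588.2, -50.3, 191.8]
ee_rot: [[-1.0, -0.031, -0.0], [-0.031, 1.0, -0.0], [0.0, -0.0, -1.0]]
contact_force: [-1.2, -0.1, 0.6]
grip_width: 13.3
gripper_force: 60.4
```

```bash
sed -i 's/n=12/n=16/' f.py; python3 f.py
```

```text
20.2 [588.22662734 -50.27948642 191.78399119] [-2.14913703  0.23375769 -0.04910449] [0.10113735 0.1212067  0.15551761] [ 0.04710351  0.87960567 -0.01186037]
```

{"name": "move_arm", "arguments": {"series": [{"x": 0.0005, "y": 0, "z": 0, "wx": 0, "wy": 0, "wz": 0, "grip": 0}, {"x": 0.001, "y": 0, "z": 0, "wx": 0, "wy": 0, "wz": 0, "grip": 0}, {"x": 0.001, "y": 0, "z": 0, "wx": 0, "wy": 0, "wz": 0, "grip": 0}, {"x": 0.001, "y": 0, "z": 0, "wx": 0, "wy": 0, "wz": 0, "grip": 0}, {"x": 0.001, "y": 0, "z": 0, "wx": 0, "wy": 0, "wz": 0, "grip": 0}, {"x": 0.001, "y": 0, "z": 0, "wx": 0, "wy": 0, "wz": 0, "grip": 0}]}}

```text
time_s: 20.7
position: [588.1, -50.3, 191.9]
ee_rot: [[-1.0, -0.031, 0.0], [-0.031, 1.0, -0.0], [-0.0, -0.0, -1.0]]
contact_force: [-1.5, -0.4, -0.3]
grip_width: 12.9
gripper_force: 60.4
```

```bash
sed -i 's/n=16/n=6/' f.py; python3 f.py
```

```text
21.0 [588.10705247 -50.27448049 191.8523281 ] [-1.0867661  -0.2683764  -0.00463292] [0.21615005 0.22489998 0.21742671] [-0.01824516  0.4955655  -0.00409268]
```

{"name": "move_arm", "arguments": {"series": [{"x": 0.0005, "y": 0, "z": 0, "wx": 0, "wy": 0, "wz": 0, "grip": 0}, {"x": 0.0005, "y": 0, "z": 0, "wx": 0, "wy": 0, "wz": 0, "grip": 0}, {"x": 0.0005, "y": 0, "z": 0, "wx": 0, "wy": 0, "wz": 0, "grip": 0}, {"x": 0.0005, "y": 0, "z": 0, "wx": 0, "wy": 0, "wz": 0, "grip": 0.18}, {"x": 0.0005, "y": 0, "z": 0, "wx": 0, "wy": 0, "wz": 0, "grip": 0.22}, {"x": 0.0005, "y": 0, "z": 0, "wx": 0, "wy": 0, "wz": 0, "grip": 0.3}, {"x": 0.0005, "y": 0, "z": 0, "wx": 0, "wy": 0, "wz": 0, "grip": 0.4}, {"x": 0.0005, "y": 0, "z": 0, "wx": 0, "wy": 0, "wz": 0, "grip": 0.5}]}}

```text
time_s: 21.67
position: [588.0, -50.3, 191.9]
ee_rot: [[-1.0, -0.031, 0.0], [-0.031, 1.0, 0.0], [-0.0, 0.0, -1.0]]
contact_force: [0.2, -0.5, 0.2]
grip_width: 42.6
gripper_force: 0.0
```

```bash
python3 - <<'E'
from h import *
s=env.read_state();T=tool(s);print(s["time_s"],s["position"],s["contact_force"],s["grip_width"])
d=cams.get_image("side");w=cams.get_image("wrist");cv2.imwrite("pics/w6.png",w);cv2.imwrite("pics/d6.png",d)
r=lambda im,x,y,w,h,W=400:cv2.resize(im[y:y+h,x:x+w],(W,W*h//w),interpolation=cv2.INTER_CUBIC)
cv2.imwrite("pics/crop6.png",np.hstack([r(d,340,190,80,60),r(w,200,160,240,180)]))
E
```

```text
21.6667 [587.98942661 -50.2688301  191.85453096] [ 0.24433858 -0.47700187  0.23233302] 42.58427074560615
```

View pics/crop6.png

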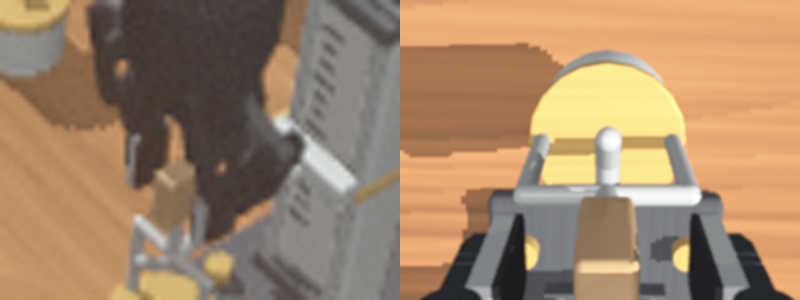

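{"name": "move_arm", "arguments": {"series": [{"x": 0, "y": 0, "z": 0, "wx": 0, "wy": 0, "wz": 0, "grip": 0.5}, {"x": 0, "y": 0, "z": 0, "wx": 0, "wy": 0, "wz": 0, "grip": 0.5}, {"x": 0, "y": 0, "z": 0, "wx": 0, "wy": 0, "wz": 0, "grip": 0.5}, {"x": 0, "y": 0, "z": 0, "wx": 0, "wy": 0, "wz": 0, "grip": 0.5}, {"x": 0, "y": 0, "z": 0, "wx": 0, "wy": 0, "wz": 0, "grip": 0.5}, {"x": 0, "y": 0, "z": 0, "wx": 0, "wy": 0, "wz": 0, "grip": 0.5}, {"x": 0, "y": 0, "z": 0, "wx": 0, "wy": 0, "wz": 0, "grip": 0.5}, {"x": 0, "y": 0, "z": 0, "wx": 0, "wy": 0, "wz": 0, "grip": 0.5}]}}

```text
time_s: 22.43
position: [587.9, -50.3, 191.8]
ee_rot: [[-1.0, -0.03, -0.0], [-0.03, 1.0, -0.0], [0.0, -0.0, -1.0]]
contact_force: [0.7, 0.3, 0.5]
grip_width: 42.8
gripper_force: 0.0
```

```bash
cat > m.py <<'E'
from h import *
from time import sleep
ref=None;out=[]
for i in range(12):
    im=cams.get_image("wrist");g=cv2.cvtColor(im,cv2.COLOR_BGR2GRAY).astype(np.float32)
    p=g[175:290,260:385];lid=g[195:245,270:370]
    if ref is None: ref=(p,lid)
    out.append([round(v,2) for v in cv2.phaseCorrelate(ref[1],lid)[0]]+[round(float(np.abs(p-ref[0]).mean()),2)])
    if i==0: cv2.imwrite("pics/w7.png",im)
print(env.read_state()["time_s"],out)
a=cv2.imread("pics/w6.png");b=cv2.imread("pics/w7.png");print(cv2.phaseCorrelate(*[cv2.cvtColor(x,6).astype(np.float32)[175:290,260:385] for x in(a,b)]))
E
python3 m.py
```

```text
23.0333 [[0.0, 0.0, 0.0], [-0.02, 0.08, 0.45], [0.05, 0.03, 0.42], [-0.04, 0.02, 0.45], [-0.06, -0.03, 0.63], [-0.04, -0.06, 0.82], [-0.05, -0.08, 0.84], [-0.0, -0.07, 0.86], [-0.06, -0.06, 0.81], [-0.07, -0.01, 0.77], [-0.04, -0.0, 0.64], [-0.02, 0.0, 0.52]]
((0.4950638975943704, 0.3530243114669105), 1.0179657650311789)
```

{"name": "move_arm", "arguments": {"series": [{"x": 0, "y": 0, "z": 0, "wx": 0, "wy": 0, "wz": 0, "grip": 0.5}, {"x": 0, "y": 0, "z": 0, "wx": 0, "wy": 0, "wz": 0, "grip": 0.5}, {"x": 0, "y": 0, "z": 0, "wx": 0, "wy": 0, "wz": 0, "grip": 0.5}, {"x": 0, "y": 0, "z": 0, "wx": 0, "wy": 0, "wz": 0, "grip": 0.5}, {"x": 0, "y": 0, "z": 0, "wx": 0, "wy": 0, "wz": 0, "grip": 0.5}, {"x": 0, "y": 0, "z": 0, "wx": 0, "wy": 0, "wz": 0, "grip": 0.5}, {"x": 0, "y": 0, "z": 0, "wx": 0, "wy": 0, "wz": 0, "grip": 0.5}, {"x": 0, "y": 0, "z": 0, "wx": 0, "wy": 0, "wz": 0, "grip": 0.5}]}}

```text
time_s: 23.7
position: [587.9, -50.3, 191.8]
ee_rot: [[-1.0, -0.03, 0.0], [-0.03, 1.0, 0.0], [-0.0, 0.0, -1.0]]
contact_force: [-0.9, 0.3, 0.5]
grip_width: 42.9
gripper_force: 0.0
```

{"name": "move_arm", "arguments": {"series": [{"x": 0, "y": 0, "z": 0, "wx": 0, "wy": 0, "wz": 0, "grip": 0.5}, {"x": 0, "y": 0, "z": 0, "wx": 0, "wy": 0, "wz": 0, "grip": 0.5}, {"x": 0, "y": 0, "z": 0, "wx": 0, "wy": 0, "wz": 0, "grip": 0.5}, {"x": 0, "y": 0, "z": 0, "wx": 0, "wy": 0, "wz": 0, "grip": 0.5}, {"x": 0, "y": 0, "z": 0, "wx": 0, "wy": 0, "wz": 0, "grip": 0.5}, {"x": 0, "y": 0, "z": 0, "wx": 0, "wy": 0, "wz": 0, "grip": 0.5}, {"x": 0, "y": 0, "z": 0, "wx": 0, "wy": 0, "wz": 0, "grip": 0.5}, {"x": 0, "y": 0, "z": 0, "wx": 0, "wy": 0, "wz": 0, "grip": 0.5}]}}

```text
time_s: 24.37
position: [587.9, -50.3, 191.8]
ee_rot: [[-1.0, -0.03, -0.0], [-0.03, 1.0, -0.0], [0.0, -0.0, -1.0]]
contact_force: [0.7, -0.1, 0.1]
grip_width: 43.1
gripper_force: 0.0
```

{"name": "move_arm", "arguments": {"series": [{"x": 0, "y": 0, "z": 0, "wx": 0, "wy": 0, "wz": 0, "grip": 0.5}, {"x": 0, "y": 0, "z": 0, "wx": 0, "wy": 0, "wz": 0, "grip": 0.5}, {"x": 0, "y": 0, "z": 0, "wx": 0, "wy": 0, "wz": 0, "grip": 0.5}, {"x": 0, "y": 0, "z": 0, "wx": 0, "wy": 0, "wz": 0, "grip": 0.5}, {"x": 0, "y": 0, "z": 0, "wx": 0, "wy": 0, "wz": 0, "grip": 0.5}, {"x": 0, "y": 0, "z": 0, "wx": 0, "wy": 0, "wz": 0, "grip": 0.5}, {"x": 0, "y": 0, "z": 0, "wx": 0, "wy": 0, "wz": 0, "grip": 0.5}, {"x": 0, "y": 0, "z": 0, "wx": 0, "wy": 0, "wz": 0, "grip": 0.5}]}}

```text
time_s: 25.03
position: [587.9, -50.3, 191.8]
ee_rot: [[-1.0, -0.03, 0.0], [-0.03, 1.0, -0.0], [-0.0, -0.0, -1.0]]
contact_force: [0.0, 0.2, -0.4]
grip_width: 42.9
gripper_force: 0.0
```

```bash
sed -i 's/range(12)/range(5)/' m.py; python3 m.py; python3 - <<'E'
from h import *
T=tool(env.read_state());im=cv2.imread("pics/w7.png")
# tab top edge (bright strip) + bar ends
h=cv2.cvtColor(im,cv2.COLOR_BGR2HSV)
for r in (290,310,318): print(r,"".join("%d:%d,%d,%d "%(c,*im[r,c]) for c in range(296,350,3)))
E
```

```text
25.2833 [[0.0, 0.0, 0.0], [0.04, 0.01, 0.4], [0.0, -0.0, 0.39], [0.03, 0.03, 0.39], [-0.0, 0.02, 0.4]]
((0.4500913286984414, 0.3238360631640518), 1.0190206284840901)
290 296:130,126,123 299:131,127,126 302:134,130,128 305:131,127,126 308:88,113,135 311:84,110,134 314:84,110,133 317:83,109,133 320:82,109,132 323:87,114,140 326:89,117,143 329:90,119,144 332:91,118,144 335:90,118,144 338:110,144,177 341:132,143,158 344:133,128,127 347:132,128,126 
310 296:129,124,122 299:132,128,126 302:135,130,128 305:103,117,132 308:88,114,139 311:88,114,140 314:88,115,140 317:90,116,141 320:90,117,142 323:91,118,144 326:90,120,146 329:93,121,148 332:92,122,148 335:93,120,148 338:97,128,157 341:96,125,152 344:135,133,134 347:134,130,128 
318 296:130,125,123 299:131,128,127 302:133,129,127 305:94,121,147 308:122,162,199 311:136,181,221 314:136,181,222 317:137,182,223 320:138,183,223 323:139,184,224 326:140,186,225 329:141,187,226 332:139,185,225 335:140,186,225 338:141,186,225 341:149,198,236 344:125,129,136 347:133,128,125
```

{"name": "move_arm", "arguments": {"series": [{"x": 0, "y": 0, "z": 0, "wx": 0, "wy": 0, "wz": 0, "grip": 0.35}, {"x": 0, "y": 0, "z": 0, "wx": 0, "wy": 0, "wz": 0, "grip": 0.25}, {"x": 0, "y": 0, "z": 0, "wx": 0, "wy": 0, "wz": 0, "grip": 0.2}, {"x": 0, "y": 0, "z": 0, "wx": 0, "wy": 0, "wz": 0, "grip": 0.18}, {"x": 0, "y": 0, "z": 0, "wx": 0, "wy": 0, "wz": 0, "grip": 0.16}, {"x": 0, "y": 0, "z": 0, "wx": 0, "wy": 0, "wz": 0, "grip": 0.14}, {"x": 0, "y": 0, "z": 0, "wx": 0, "wy": 0, "wz": 0, "grip": 0.1}, {"x": 0, "y": 0, "z": 0, "wx": 0, "wy": 0, "wz": 0, "grip": 0}]}}

```text
time_s: 25.95
position: [587.9, -50.3, 191.8]
ee_rot: [[-1.0, -0.031, -0.0], [-0.031, 1.0, -0.0], [0.0, -0.0, -1.0]]
contact_force: [0.3, -1.0, 0.6]
grip_width: 13.1
gripper_force: 58.3
```

{"name": "move_arm", "arguments": {"series": [{"x": 0, "y": 0, "z": 0, "wx": 0, "wy": 0, "wz": 0, "grip": 0}, {"x": 0, "y": 0, "z": 0, "wx": 0, "wy": 0, "wz": 0, "grip": 0}, {"x": 0, "y": 0, "z": 0, "wx": 0, "wy": 0, "wz": 0, "grip": 0}, {"x": 0, "y": 0, "z": 0, "wx": 0, "wy": 0, "wz": 0, "grip": 0}, {"x": 0, "y": 0, "z": 0, "wx": 0, "wy": 0, "wz": 0, "grip": 0}, {"x": 0, "y": 0, "z": 0, "wx": 0, "wy": 0, "wz": 0, "grip": 0}]}}

```text
time_s: 26.45
position: [587.9, -50.3, 191.8]
ee_rot: [[-1.0, -0.03, -0.0], [-0.03, 1.0, -0.0], [0.0, -0.0, -1.0]]
contact_force: [-0.4, -1.0, 0.0]
grip_width: 13.3
gripper_force: 58.3
```

{"name": "move_arm", "arguments": {"series": [{"x": 0, "y": 0, "z": -0.003, "wx": 0, "wy": 0, "wz": 0, "grip": 0}, {"x": 0, "y": 0, "z": -0.01, "wx": 0, "wy": 0, "wz": 0, "grip": 0}, {"x": 0, "y": 0, "z": -0.02, "wx": 0, "wy": 0, "wz": 0, "grip": 0}, {"x": 0, "y": 0, "z": -0.03, "wx": 0, "wy": 0, "wz": 0, "grip": 0}, {"x": 0, "y": 0, "z": -0.04, "wx": 0, "wy": 0, "wz": 0, "grip": 0}, {"x": 0, "y": 0, "z": -0.05, "wx": 0, "wy": 0, "wz": 0, "grip": 0}, {"x": 0, "y": 0, "z": -0.06, "wx": 0, "wy": 0, "wz": 0, "grip": 0}, {"x": 0, "y": 0, "z": -0.07, "wx": 0, "wy": 0, "wz": 0, "grip": 0}]}}

```text
time_s: 27.12
position: [587.8, -50.3, 209.5]
ee_rot: [[-1.0, -0.03, -0.0], [-0.03, 1.0, 0.0], [0.0, 0.0, -1.0]]
contact_force: [0.1, -1.1, -0.6]
grip_width: 13.6
gripper_force: 58.3
```

{"name": "move_arm", "arguments": {"series": [{"x": 0, "y": 0, "z": -0.01, "wx": 0, "wy": 0, "wz": 0, "grip": 0}, {"x": 0, "y": 0, "z": -0.02, "wx": 0, "wy": 0, "wz": 0, "grip": 0}, {"x": 0, "y": 0, "z": -0.03, "wx": 0, "wy": 0, "wz": 0, "grip": 0}, {"x": 0, "y": 0, "z": -0.04, "wx": 0, "wy": 0, "wz": 0, "grip": 0}, {"x": 0, "y": 0, "z": -0.05, "wx": 0, "wy": 0, "wz": 0, "grip": 0}, {"x": 0, "y": 0, "z": -0.06, "wx": 0, "wy": 0, "wz": 0, "grip": 0}, {"x": 0, "y": 0, "z": -0.07, "wx": 0, "wy": 0, "wz": 0, "grip": 0}, {"x": 0, "y": 0, "z": -0.08, "wx": 0, "wy": 0, "wz": 0, "grip": 0}]}}

```text
time_s: 27.78
position: [587.9, -50.3, 229.4]
ee_rot: [[-1.0, -0.031, -0.0], [-0.031, 1.0, 0.0], [0.0, 0.0, -1.0]]
contact_force: [0.9, -0.9, -2.5]
grip_width: 13.1
gripper_force: 58.3
```

{"name": "move_arm", "arguments": {"series": [{"x": 0, "y": 0, "z": -0.01, "wx": 0, "wy": 0, "wz": 0, "grip": 0}, {"x": 0, "y": 0, "z": -0.02, "wx": 0, "wy": 0, "wz": 0, "grip": 0}, {"x": 0, "y": 0, "z": -0.03, "wx": 0, "wy": 0, "wz": 0, "grip": 0}, {"x": 0, "y": 0, "z": -0.04, "wx": 0, "wy": 0, "wz": 0, "grip": 0}, {"x": 0, "y": 0, "z": -0.05, "wx": 0, "wy": 0, "wz": 0, "grip": 0}, {"x": 0, "y": 0, "z": -0.06, "wx": 0, "wy": 0, "wz": 0, "grip": 0}, {"x": 0, "y": 0, "z": -0.067, "wx": 0, "wy": 0, "wz": 0, "grip": 0}, {"x": 0, "y": 0, "z": -0.073, "wx": 0, "wy": 0, "wz": 0, "grip": 0}]}}

```text
time_s: 28.45
position: [587.8, -50.2, 247.7]
ee_rot: [[-1.0, -0.03, -0.0], [-0.03, 1.0, 0.0], [0.0, 0.0, -1.0]]
contact_force: [1.0, -0.9, -4.6]
grip_width: 13.1
gripper_force: 58.3
```

Near the upper stop; continue gently through it, then on up to clear the tip.

{"name": "move_arm", "arguments": {"series": [{"x": 0, "y": 0, "z": -0.006, "wx": 0, "wy": 0, "wz": 0, "grip": 0}, {"x": 0, "y": 0, "z": -0.012, "wx": 0, "wy": 0, "wz": 0, "grip": 0}, {"x": 0, "y": 0, "z": -0.018, "wx": 0, "wy": 0, "wz": 0, "grip": 0}, {"x": 0, "y": 0, "z": -0.024, "wx": 0, "wy": 0, "wz": 0, "grip": 0}, {"x": 0, "y": 0, "z": -0.03, "wx": 0, "wy": 0, "wz": 0, "grip": 0}, {"x": 0, "y": 0, "z": -0.036, "wx": 0, "wy": 0, "wz": 0, "grip": 0}, {"x": 0, "y": 0, "z": -0.042, "wx": 0, "wy": 0, "wz": 0, "grip": 0}, {"x": 0, "y": 0, "z": -0.05, "wx": 0, "wy": 0, "wz": 0, "grip": 0}]}}

```text
time_s: 29.12
position: [587.6, -50.3, 259.9]
ee_rot: [[-1.0, -0.03, -0.001], [-0.03, 1.0, 0.0], [0.001, 0.0, -1.0]]
contact_force: [0.1, 0.2, -5.5]
grip_width: 13.2
gripper_force: 58.4
```

{"name": "move_arm", "arguments": {"series": [{"x": 0, "y": 0, "z": -0.01, "wx": 0, "wy": 0, "wz": 0, "grip": 0}, {"x": 0, "y": 0, "z": -0.023, "wx": 0, "wy": 0, "wz": 0, "grip": 0}, {"x": 0, "y": 0, "z": -0.04, "wx": 0, "wy": 0, "wz": 0, "grip": 0}, {"x": 0, "y": 0, "z": -0.06, "wx": 0, "wy": 0, "wz": 0, "grip": 0}, {"x": 0, "y": 0, "z": -0.08, "wx": 0, "wy": 0, "wz": 0, "grip": 0}, {"x": 0, "y": 0, "z": -0.092, "wx": 0, "wy": 0, "wz": 0, "grip": 0}, {"x": 0, "y": 0, "z": -0.098, "wx": 0, "wy": 0, "wz": 0, "grip": 0}, {"x": 0, "y": 0, "z": -0.098, "wx": 0, "wy": 0, "wz": 0, "grip": 0}]}}

```text
time_s: 29.78
position: [588.1, -50.3, 285.1]
ee_rot: [[-1.0, -0.031, 0.001], [-0.031, 1.0, 0.0], [-0.001, 0.0, -1.0]]
contact_force: [-0.8, 0.9, -4.7]
grip_width: 13.4
gripper_force: 58.4
```

{"name": "move_arm", "arguments": {"series": [{"x": 0.01, "y": 0, "z": 0, "wx": 0, "wy": 0, "wz": 0, "grip": 0}, {"x": 0.04, "y": 0, "z": 0, "wx": 0, "wy": 0, "wz": 0, "grip": 0}, {"x": 0.09, "y": 0, "z": 0, "wx": 0, "wy": 0, "wz": 0, "grip": 0}, {"x": 0.15, "y": 0, "z": 0, "wx": 0, "wy": 0, "wz": 0, "grip": 0}, {"x": 0.22, "y": 0, "z": 0, "wx": 0, "wy": 0, "wz": 0, "grip": 0}, {"x": 0.29, "y": 0, "z": 0, "wx": 0, "wy": 0, "wz": 0, "grip": 0}, {"x": 0.34, "y": 0, "z": 0, "wx": 0, "wy": 0, "wz": 0, "grip": 0}, {"x": 0.36, "y": 0, "z": 0, "wx": 0, "wy": 0, "wz": 0, "grip": 0}]}}

```text
time_s: 30.45
position: [495.8, -53.2, 284.7]
ee_rot: [[-1.0, -0.031, -0.0], [-0.031, 1.0, 0.0], [0.0, 0.0, -1.0]]
contact_force: [-0.9, -0.4, -5.5]
grip_width: 13.4
gripper_force: 58.5
```

```bash
python3 - <<'E'
from h import *
s=env.read_state();print(s["position"],s["joint_positions"])
s=go((490,150,285),181.7,s);s=go((530,310,285),181.7,s)
E
```

```text
[495.80682529 -53.24380534 284.73870463] [ 2.87568137e-01  4.24531231e-02 -3.11651485e-01 -3.65020419e-04
 -1.21668810e+00 -1.82767437e+00]
shift [-1.600e-03  8.133e-01 -8.000e-04] turn [ 0.0002 -0.0001  0.0006] rows 4.879845814972937
shift [-0.1789  0.635   0.    ] turn [0. 0. 0.] rows 3.958181400592954
```

{"name": "move_arm", "arguments": {"series": [{"x": 0, "y": 0.04, "z": 0, "wx": 0, "wy": 0, "wz": 0, "grip": 0}, {"x": 0, "y": 0.14, "z": 0, "wx": 0, "wy": 0, "wz": 0, "grip": 0}, {"x": 0, "y": 0.28, "z": 0, "wx": 0, "wy": 0, "wz": 0, "grip": 0}, {"x": 0, "y": 0.42, "z": 0, "wx": 0, "wy": 0, "wz": 0, "grip": 0}, {"x": 0, "y": 0.56, "z": 0, "wx": 0, "wy": 0, "wz": 0, "grip": 0}, {"x": 0, "y": 0.68, "z": 0, "wx": 0, "wy": 0, "wz": 0, "grip": 0}, {"x": 0, "y": 0.77, "z": 0, "wx": 0, "wy": 0, "wz": 0, "grip": 0}, {"x": 0, "y": 0.8, "z": 0, "wx": 0, "wy": 0, "wz": 0, "grip": 0}]}}

```text
time_s: 31.12
position: [492.2, 150.5, 284.4]
ee_rot: [[-0.999, -0.033, 0.001], [-0.033, 0.999, 0.001], [-0.001, 0.001, -1.0]]
contact_force: [0.3, 0.5, -4.1]
grip_width: 13.3
gripper_force: 59.6
```

{"name": "move_arm", "arguments": {"series": [{"x": 0, "y": 0.03, "z": 0, "wx": 0, "wy": 0, "wz": 0, "grip": 0}, {"x": 0, "y": 0.08, "z": 0, "wx": 0, "wy": 0, "wz": 0, "grip": 0}, {"x": 0, "y": 0.15, "z": 0, "wx": 0, "wy": 0, "wz": 0, "grip": 0}, {"x": 0, "y": 0.19, "z": 0, "wx": 0, "wy": 0, "wz": 0, "grip": 0}, {"x": 0, "y": 0.2, "z": 0, "wx": 0, "wy": 0, "wz": 0, "grip": 0}, {"x": 0, "y": 0.2, "z": 0, "wx": 0, "wy": 0, "wz": 0, "grip": 0}]}}

```text
time_s: 31.62
position: [490.4, 197.2, 284.4]
ee_rot: [[-1.0, -0.031, -0.0], [-0.031, 1.0, -0.0], [0.0, -0.0, -1.0]]
contact_force: [-0.9, 0.5, -4.7]
grip_width: 13.0
gripper_force: 59.6
```

```bash
python3 - <<'E'
from h import *
s=env.read_state();T=tool(s);np.save("T8.npy",T);print(s["position"],s["joint_positions"])
w=cams.get_image("wrist");cv2.imwrite("pics/w8.png",w);print(proj("wrist",(511.5,310,6),T))
E
```

```text
[490.38372037 197.16718063 284.39960214] [ 7.53708807e-01  9.51239630e-02 -2.54940515e-01  8.23529898e-05
 -1.22110336e+00 -2.29363517e+00]
[420.19964027 218.33500711]
```

View pics/w8.png

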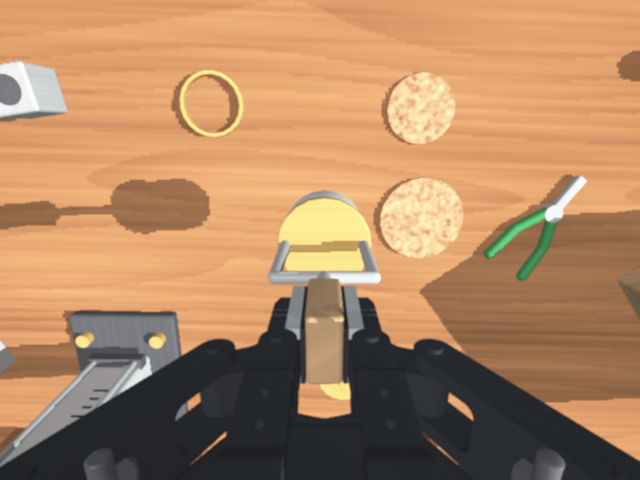

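```bash
python3 - <<'E'
from h import *
T=np.load("T8.npy");w=cv2.imread("pics/w8.png");h=cv2.cvtColor(w,cv2.COLOR_BGR2HSV)
m=np.zeros(h.shape[:2],np.uint8);L=cv2.cvtColor(w,cv2.COLOR_BGR2LAB);m=((L[...,2]<158)&(h[...,2]>150)).astype(np.uint8)
r=cv2.morphologyEx(m[165:272,372:476],cv2.MORPH_CLOSE,np.ones((7,7)));r=cv2.morphologyEx(r,cv2.MORPH_OPEN,np.ones((7,7)))
c=max(cv2.findContours(r,0,2)[0],key=cv2.contourArea);e=cv2.fitEllipse(cv2.convexHull(c));print(e,cv2.contourArea(c))
p=pl("wrist",(e[0][0]+372,e[0][1]+165),6,T);q=pl("wrist",(421.5,218),6,T);print(p,q)
# pot lid centre rel. TCP
print(pl("wrist",(324.5,277.5),284.4-52.4,T)-T[:3,3])
go((q[0],q[1],284.4),181.7)
E
```

```text
((44.475433349609375, 52.215023040771484), (76.08737182617188, 91.21025085449219), 78.71797943115234) 3119.0
[510.30868813 305.54657856   6.        ] [511.05365709 311.46007202   6.        ]
[  0.64661346   0.91458266 -52.39960214]
shift [-9.710e-02  4.566e-01 -2.000e-04] turn [-0.0003 -0.0002  0.0006] rows 2.80071042645764
```

{"name": "move_arm", "arguments": {"series": [{"x": -0.01, "y": 0.03, "z": 0, "wx": 0, "wy": 0, "wz": 0, "grip": 0}, {"x": -0.02, "y": 0.1, "z": 0, "wx": 0, "wy": 0, "wz": 0, "grip": 0}, {"x": -0.05, "y": 0.22, "z": 0, "wx": 0, "wy": 0, "wz": 0, "grip": 0}, {"x": -0.07, "y": 0.33, "z": 0, "wx": 0, "wy": 0, "wz": 0, "grip": 0}, {"x": -0.09, "y": 0.41, "z": 0, "wx": 0, "wy": 0, "wz": 0, "grip": 0}, {"x": -0.096, "y": 0.453, "z": 0, "wx": 0, "wy": 0, "wz": 0, "grip": 0}, {"x": -0.096, "y": 0.453, "z": 0, "wx": 0, "wy": 0, "wz": 0, "grip": 0}, {"x": -0.096, "y": 0.453, "z": 0, "wx": 0, "wy": 0, "wz": 0, "grip": 0}]}}

```text
time_s: 32.33
position: [510.7, 311.2, 283.9]
ee_rot: [[-1.0, -0.031, -0.001], [-0.031, 1.0, -0.001], [0.001, -0.001, -1.0]]
contact_force: [-0.7, -0.1, -5.5]
grip_width: 13.1
gripper_force: 59.7
```

{"name": "move_arm", "arguments": {"series": [{"x": 0, "y": 0, "z": 0.03, "wx": 0, "wy": 0, "wz": 0, "grip": 0}, {"x": 0, "y": 0, "z": 0.1, "wx": 0, "wy": 0, "wz": 0, "grip": 0}, {"x": 0, "y": 0, "z": 0.19, "wx": 0, "wy": 0, "wz": 0, "grip": 0}, {"x": 0, "y": 0, "z": 0.28, "wx": 0, "wy": 0, "wz": 0, "grip": 0}, {"x": 0, "y": 0, "z": 0.36, "wx": 0, "wy": 0, "wz": 0, "grip": 0}, {"x": 0, "y": 0, "z": 0.42, "wx": 0, "wy": 0, "wz": 0, "grip": 0}, {"x": 0, "y": 0, "z": 0.45, "wx": 0, "wy": 0, "wz": 0, "grip": 0}, {"x": 0, "y": 0, "z": 0.455, "wx": 0, "wy": 0, "wz": 0, "grip": 0}]}}

```text
time_s: 33.0
position: [510.2, 309.3, 169.1]
ee_rot: [[-1.0, -0.029, -0.002], [-0.029, 1.0, -0.002], [0.002, -0.002, -1.0]]
contact_force: [0.2, -0.3, -4.4]
grip_width: 13.4
gripper_force: 59.6
```

```bash
sed -i 's/n=6/n=4/' f.py; python3 f.py; python3 -c "
from h import *
go((510.7,310.3,158.5),181.7)"
```

```text
33.2 [511.51119303 311.08687649 172.15836919] [ 0.41332204  0.19130075 -5.06634607] [0.16307571 0.20662835 0.26900813] [ 0.01758431  0.00490574 -0.02398092]
shift [ 0.0034 -0.0031  0.0546] turn [0.0009 0.0011 0.0005] rows 0.32892107930592546
```

{"name": "move_arm", "arguments": {"series": [{"x": 0, "y": 0, "z": 0.008, "wx": 0, "wy": 0, "wz": 0, "grip": 0}, {"x": 0, "y": 0, "z": 0.018, "wx": 0, "wy": 0, "wz": 0, "grip": 0}, {"x": 0, "y": 0, "z": 0.028, "wx": 0, "wy": 0, "wz": 0, "grip": 0}, {"x": 0, "y": 0, "z": 0.036, "wx": 0, "wy": 0, "wz": 0, "grip": 0}, {"x": 0, "y": 0, "z": 0.041, "wx": 0, "wy": 0, "wz": 0, "grip": 0}, {"x": 0, "y": 0, "z": 0.044, "wx": 0, "wy": 0, "wz": 0, "grip": 0}, {"x": 0, "y": 0, "z": 0.044, "wx": 0, "wy": 0, "wz": 0, "grip": 0}, {"x": 0, "y": 0, "z": 0.044, "wx": 0, "wy": 0, "wz": 0, "grip": 0}]}}

```text
time_s: 33.87
position: [510.9, 310.8, 159.8]
ee_rot: [[-1.0, -0.031, -0.0], [-0.031, 1.0, -0.0], [0.0, -0.0, -1.0]]
contact_force: [0.5, 0.6, -5.5]
grip_width: 12.9
gripper_force: 59.7
```

{"name": "move_arm", "arguments": {"series": [{"x": 0, "y": 0, "z": 0.002, "wx": 0, "wy": 0, "wz": 0, "grip": 0}, {"x": 0, "y": 0, "z": 0.004, "wx": 0, "wy": 0, "wz": 0, "grip": 0}, {"x": 0, "y": 0, "z": 0.006, "wx": 0, "wy": 0, "wz": 0, "grip": 0}, {"x": 0, "y": 0, "z": 0.007, "wx": 0, "wy": 0, "wz": 0, "grip": 0}, {"x": 0, "y": 0, "z": 0.008, "wx": 0, "wy": 0, "wz": 0, "grip": 0}, {"x": 0, "y": 0, "z": 0.008, "wx": 0, "wy": 0, "wz": 0, "grip": 0}, {"x": 0, "y": 0, "z": 0.008, "wx": 0, "wy": 0, "wz": 0, "grip": 0}]}}

```text
time_s: 34.45
position: [511.1, 310.9, 158.5]
ee_rot: [[-1.0, -0.031, 0.001], [-0.031, 1.0, 0.0], [-0.001, 0.0, -1.0]]
contact_force: [-2.2, -1.3, 5.0]
grip_width: 13.1
gripper_force: 61.1
```

{"name": "move_arm", "arguments": {"series": [{"x": 0, "y": 0, "z": -0.001, "wx": 0, "wy": 0, "wz": 0, "grip": 0}, {"x": 0, "y": 0, "z": -0.001, "wx": 0, "wy": 0, "wz": 0, "grip": 0}, {"x": 0, "y": 0, "z": -0.001, "wx": 0, "wy": 0, "wz": 0, "grip": 0}, {"x": 0, "y": 0, "z": -0.001, "wx": 0, "wy": 0, "wz": 0, "grip": 0.2}, {"x": 0, "y": 0, "z": -0.001, "wx": 0, "wy": 0, "wz": 0, "grip": 0.3}, {"x": 0, "y": 0, "z": -0.001, "wx": 0, "wy": 0, "wz": 0, "grip": 0.45}, {"x": 0, "y": 0, "z": -0.001, "wx": 0, "wy": 0, "wz": 0, "grip": 0.6}, {"x": 0, "y": 0, "z": -0.001, "wx": 0, "wy": 0, "wz": 0, "grip": 0.6}]}}

```text
time_s: 35.12
position: [510.9, 310.8, 157.9]
ee_rot: [[-1.0, -0.031, 0.0], [-0.031, 1.0, -0.0], [-0.0, -0.0, -1.0]]
contact_force: [-0.2, -0.5, -0.5]
grip_width: 51.2
gripper_force: 0.0
```

{"name": "move_arm", "arguments": {"series": [{"x": 0, "y": 0, "z": -0.03, "wx": 0, "wy": 0, "wz": 0, "grip": 0.6}, {"x": 0, "y": 0, "z": -0.08, "wx": 0, "wy": 0, "wz": 0, "grip": 0.6}, {"x": 0, "y": 0, "z": -0.16, "wx": 0, "wy": 0, "wz": 0, "grip": 0.6}, {"x": 0, "y": 0, "z": -0.28, "wx": 0, "wy": 0, "wz": 0, "grip": 0.6}, {"x": 0, "y": 0, "z": -0.42, "wx": 0, "wy": 0, "wz": 0, "grip": 0.6}, {"x": 0, "y": 0, "z": -0.52, "wx": 0, "wy": 0, "wz": 0, "grip": 0.6}, {"x": 0, "y": 0, "z": -0.56, "wx": 0, "wy": 0, "wz": 0, "grip": 0.6}, {"x": 0, "y": 0, "z": -0.56, "wx": 0, "wy": 0, "wz": 0, "grip": 0.6}]}}

```text
time_s: 35.78
position: [511.9, 311.5, 302.0]
ee_rot: [[-1.0, -0.031, 0.004], [-0.031, 1.0, 0.004], [-0.005, 0.004, -1.0]]
contact_force: [-0.5, 0.1, -0.7]
grip_width: 51.5
gripper_force: 0.0
```

```bash
python3 - <<'E'
from h import *
s=env.read_state();T=tool(s);print(s["time_s"],s["position"],s["contact_force"])
w=cams.get_image("wrist");d=cams.get_image("side")
r=lambda im,x,y,w,h,W=400:cv2.resize(im[y:y+h,x:x+w],(W,W*h//w),interpolation=cv2.INTER_CUBIC)
cv2.imwrite("pics/fin.png",np.hstack([r(d,200,130,240,180),w[100:400,120:520]]))
print(proj("wrist",(511,311,6),T)-[120,100],proj("wrist",(511,311,52),T)-[120,100])
E
```

```text
35.7833 [511.85254191 311.49551445 302.02534181] [-0.50054495  0.05731915 -0.65529361]
[201.93197958  92.50260944] [201.89465457 100.30052158]
```

View pics/fin.png

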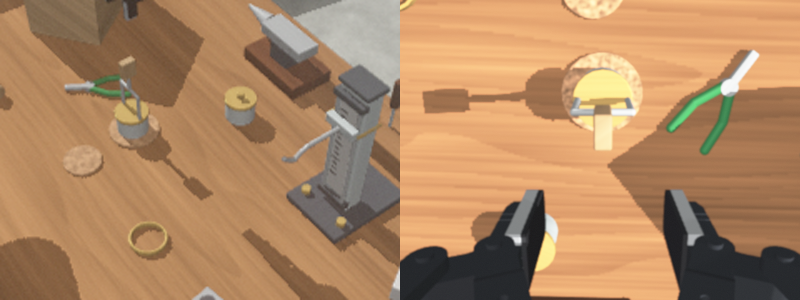

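The pot stands upright in the middle of the larger mat (wrist crop: lid and mat both centred at column ~602), the hook is back up and empty, and the arm is clear, so I'm handing in.

```bash
python3 -c "
from bench import env
print(env.job_done())"
```

```text
the job is handed in; nothing more can be done
None
```

The pot was hung on the scale by its stirrup, left hanging still for over 3 s (about 5 N, roughly 0.5 kg), lifted off slowly and set upright on the middle of the larger cork mat, finishing at about 36 s; while I was centring it on the hook the sideways force read up to about 5 N of the 12 N limit, and I could not measure the hook's speed or travel directly.

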